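# Unlock the rack, sort the bench stops by weight, lock it

### The arm

A 6-joint arm with a two-finger parallel gripper is mounted at the origin on the work surface. World frame = base frame: x ahead of the robot, y to its left, z up, the work surface at z = 0. Lengths are in m, angles in rad, forces in N, time in s.
With the tool pointing down it reaches from about 0.35 to 0.975 m from the base axis. Payload 4.9 kg.
Tool frame: the origin (TCP) lies midway between the tips of the shut fingers; the grasp point (between the pads) lies 19 mm behind it; z points along the fingers, y is the direction in which the jaws open and shut (so a half turn about z gives the same grasp; the last joint's range is limited). The gripper opens to 85 mm and grips with 20 to 120 N. Pads are 22 mm wide; open, the fingers measure 114 mm over their backs; the gripper's body (76 mm by 85 mm) begins 54 mm behind the grasp point. The pads swing forward as they close: fully open they stand 13 mm farther back than shut.
Start: joints at [1.009, 0.053, 1.613, -0, 1.476, -0.119], TCP at [0.268, 0.565, 0.231] pointing down, gripper open.
Joint ranges: [-3.01, 3.01], [-1.01, 2.22], [0.06, 2.58], [-1.02, 4.17], [0.09, 2.62], [-3.14, 3.14]. Speed limits (rad/s): [2.57, 2.57, 3.14, 3.14, 3.14, 3.14].

### API

Orientations are given as a rotation vector (axis times angle).
In Python, from station import ctrl gives the robot as it stands.
- The arm moves only by the tool play_rows, never from a script. Its argument "motion" is a list that holds one entry, the list of rows, each a list of 7 numbers: the closure, from -1 (fully open) to 1 (shut), then the shift along the tool's x, y, z in cm, then the turn, a rotation vector about the tool's x, y, z in degrees. A call has 1 to 20 rows; each row is the pose to reach, as a shift and turn from the pose measured when the call began, along the tool's axes at that moment; what a row does not reach only later rows make up. A row lasts 1/8 s, in which the tool goes at most 62.5 mm and 10.7 degrees, less where a joint would pass 70% of its speed; a pose out of reach is approached as far as the arm can. A call with a gripper value outside its range is refused whole. The fingers move at their own pace and stop on an object; "newtons" is the grip in N (left out, the last holds). Time passes only in rows, so rows that repeat a pose let the fingers close. It gives the time, the measured TCP pose, the force and the opening at its end, in the units of the state.
- ctrl.get_obs(): the state, without advancing time (a new reading comes with each control period).
- ctrl.get_image(name): name is "scene" or "top" or "wrist"; returns a dict with "color" (384x512x3 uint8, red, green, blue), "mtx" (3x3 intrinsics, pixels), "T" (4x4, takes a point from camera to world coordinates). Camera axes: x right, y up, looking along -z (the intrinsics and any distortion apply to the point x, -y, -z); pixel columns grow to the right and rows downward; lengths in m; the calibration is good to about 2 mm. A picture is of the moment at which its call begins. There is no depth.
- ctrl.finish_job(): hands the job in, once; it reports no verdict.
The state is a dict: "t": time; "q": joint angles; "dq": joint speeds; "effort": joint torques, N m; "tool_pos": TCP position; "tool_rot": TCP orientation; "contact_force": force on the tool from outside, world axes, zero at the start; "wrist_torque": the same for the moment, N m; "opening": finger opening in m.
Only numpy, scipy, OpenCV 4.12 (cv2) and the standard library are available. Lean on these libraries where they do the work, as an engineer would, in place of code of your own. Each camera call takes 0.05 s, during which the arm holds its last target.

### The job

First throw the red lever fully over to unlock the rack (towards the side away from where it leans now). Some of the blue bench stops on the workbench are solid steel and the rest are hollow shells that look the same: lift each one to tell by its weight. Put every hollow one in the yellow bin and every solid one in a rack pocket of its own, fully down on the floor of the pocket (it goes down only with the end that has a step cut underneath over the orange rail, which has to be felt; turn the stop round if it sits high); when all are in place, throw the lever fully back to lock the rack, and leave the wrench, the jar and the cork sanding block where they are.

Things in the scene. Friction and masses are not known exactly. Their poses are not given: they have to be found in the camera images.
- stop_a_center (a point): blue bench stop, 66 mm long (its x axis) x 38 wide (y) x 32 high (z up), grey plate on top; this point is its centre, 16 mm above its underside. Solid steel (490 to 610 g) or a hollow shell (140 to 180 g) that looks the same. Under one end, +x or -x, unlike from stop to stop and not seen from above, a step 24 mm long and 12 mm high is cut out of the underside, full width. May be absent.
- stop_b_center (a point): blue bench stop, 66 mm long (its x axis) x 38 wide (y) x 32 high (z up), grey plate on top; this point is its centre, 16 mm above its underside. Solid steel (490 to 610 g) or a hollow shell (140 to 180 g) that looks the same. Under one end, +x or -x, unlike from stop to stop and not seen from above, a step 24 mm long and 12 mm high is cut out of the underside, full width. May be absent.
- stop_c_center (a point): blue bench stop, 66 mm long (its x axis) x 38 wide (y) x 32 high (z up), grey plate on top; this point is its centre, 16 mm above its underside. Solid steel (490 to 610 g) or a hollow shell (140 to 180 g) that looks the same. Under one end, +x or -x, unlike from stop to stop and not seen from above, a step 24 mm long and 12 mm high is cut out of the underside, full width. May be absent.
- stop_d_center (a point): blue bench stop, 66 mm long (its x axis) x 38 wide (y) x 32 high (z up), grey plate on top; this point is its centre, 16 mm above its underside. Solid steel (490 to 610 g) or a hollow shell (140 to 180 g) that looks the same. Under one end, +x or -x, unlike from stop to stop and not seen from above, a step 24 mm long and 12 mm high is cut out of the underside, full width. May be absent.
- stop_e_center (a point): blue bench stop, 66 mm long (its x axis) x 38 wide (y) x 32 high (z up), grey plate on top; this point is its centre, 16 mm above its underside. Solid steel (490 to 610 g) or a hollow shell (140 to 180 g) that looks the same. Under one end, +x or -x, unlike from stop to stop and not seen from above, a step 24 mm long and 12 mm high is cut out of the underside, full width. May be absent.
- stop_f_center (a point): blue bench stop, 66 mm long (its x axis) x 38 wide (y) x 32 high (z up), grey plate on top; this point is its centre, 16 mm above its underside. Solid steel (490 to 610 g) or a hollow shell (140 to 180 g) that looks the same. Under one end, +x or -x, unlike from stop to stop and not seen from above, a step 24 mm long and 12 mm high is cut out of the underside, full width. May be absent.
- pocket0 (a point): aluminium rack, one of 3 empty pockets 78 mm apart along its y: centre of the pocket floor, 6 mm above the bench. Pocket 76 (x) x 48 mm (y), walls 6 mm high, 20 at the +x end. An orange rail 9 mm high, 15 wide lies on the floor along that end: a stop with its stepped end over the rail goes down to the floor (centre 16 mm above it); the other way round it stops on the rail, 9 mm too high.
- pocket1 (a point): aluminium rack, one of 3 empty pockets 78 mm apart along its y: centre of the pocket floor, 6 mm above the bench. Pocket 76 (x) x 48 mm (y), walls 6 mm high, 20 at the +x end. An orange rail 9 mm high, 15 wide lies on the floor along that end: a stop with its stepped end over the rail goes down to the floor (centre 16 mm above it); the other way round it stops on the rail, 9 mm too high.
- pocket2 (a point): aluminium rack, one of 3 empty pockets 78 mm apart along its y: centre of the pocket floor, 6 mm above the bench. Pocket 76 (x) x 48 mm (y), walls 6 mm high, 20 at the +x end. An orange rail 9 mm high, 15 wide lies on the floor along that end: a stop with its stepped end over the rail goes down to the floor (centre 16 mm above it); the other way round it stops on the rail, 9 mm too high.
- lock (a joint): rack lock lever, a red ball of 26 mm on a steel stem 80 mm long from its pivot, behind the rack's middle; 0 rad = unlocked, ball leaning 0.5 rad towards the rack's +y side; 1.0 rad = locked, ball leaning 0.5 rad towards -y. It starts locked, between 0.8 and 1.0, moves with little force and stays where it is left.
- lock_tip (a point): centre of the red ball of the lock lever; the pivot is 28 mm above the bench, 115 mm to the rack's +x side of the middle pocket's centre, and the ball swings in the rack's y-z plane
- bin_in (a point): open yellow bin fixed to the bench, outside 140 (its x) x 260 (y) x 50 mm high, walls 4 mm; this point is the centre of its inner floor, 4 mm above the bench
- wrench: steel wrench, 180 mm long, lying on the bench; a bystander, to be left where it is; origin at the centre of its underside
- screw_jar: small clear jar with a black cap, 56 mm across, 60 mm high; a bystander, to be left where it is; origin at the centre of its underside
- sanding_block: brown cork sanding block, 100 x 50 x 28 mm; a bystander, to be left where it is; origin at the centre of its underside

How it is judged:
By the outcome, as a careful person would: the job done as asked, in the order asked, and still so for the second after the job is handed in, with the robot touching nothing.
Of stop_a, stop_b, stop_c, stop_d, stop_e, stop_f only 5 to 6 are there at a start; the rules pass over those that are not, and their reading is None.
At some moment in a run one of stop_a, stop_b, stop_c, stop_d, stop_e, stop_f may be knocked a few centimetres aside while the robot is not near it.
Once in a run the grip may slacken for a moment while it holds something.
It also fails if it takes over 210 s, if anything falls off the work surface, if the arm or the gripper's body presses on something with over 40 N, if the wrist force passes 120 N, or if a joint passes its speed limit or range.

## Working session

There is one attempt and no reset: what is moved stays moved. The work goes in short steps, Python scripts to look and compute and a tool call to move; the robot and the scene stay as the last step left them, time stands still between calls to the robot, and variables do not carry over. Pictures are saved under pics/ and viewed, and the job is handed in when it is done.

Besides the shell and the picture viewer there is one more tool, called by a JSON object that holds its "api" and its "payload", one argument or row to a line. play_rows: Moves the arm, as the interface text tells. Its arguments: {"type":"object","properties":{"motion":{"type":"array"},"newtons":{"type":"number"}},"required":["motion"]}

```bash
ls; mkdir -p pics
python3 - <<'E'
from station import ctrl
import cv2
print(ctrl.get_obs())
for n in ["scene","top","wrist"]:
    im=ctrl.get_image(n); cv2.imwrite(f"pics/{n}0.png",im["color"][:,:,::-1]); print(n,im["mtx"],im["T"])
E
```

```text
pics
{'t': 0.0, 'q': array([ 1.00898436e+00,  5.33580214e-02,  1.61429303e+00, -9.67192440e-06,
        1.47597523e+00, -1.19024314e-01]), 'dq': array([-0.00153925,  0.00190618, -0.00025437, -0.00097152,  0.0016595 ,
        0.0014167 ]), 'effort': array([-1.34609845e-04, -3.93706441e+01, -3.70163512e+01, -1.95957437e-04,
        7.59706367e-03,  5.73591990e-06]), 'tool_pos': array([0.26747272, 0.56419289, 0.23006287]), 'tool_rot': array([-6.89712359e-01, -3.06425903e+00,  3.01550996e-03]), 'contact_force': array([-0.42745264, -0.00549376, -0.07702717]), 'wrist_torque': array([0.03649132, 0.01817917, 0.01905398]), 'opening': 0.0854994415649512}
scene [[433.42467126   0.         258.59351389]
 [  0.         433.42467126 186.76812789]
 [  0.           0.           1.        ]] [[ 0.06040363 -0.84318005  0.5342273   1.35648606]
 [ 0.99817282  0.05019117 -0.03364312 -0.05020321]
 [ 0.00155371  0.53528334  0.84467114  1.27091651]
 [ 0.          0.          0.          1.        ]]
top [[373.16878787   0.         261.34960236]
 [  0.         373.16878787 190.65794212]
 [  0.           0.           1.        ]] [[-0.02657518  0.9866743  -0.16052286  0.40791263]
 [-0.99902511 -0.03187649 -0.03054043 -0.02353344]
 [-0.03525036  0.15955475  0.98655952  1.1744081 ]
 [ 0.          0.          0.          1.        ]]
wrist [[317.42373323   0.         258.43354612]
 [  0.         317.42373323 191.51642883]
 [  0.           0.           1.        ]] [[ 0.42844233 -0.85434953 -0.2941497   0.19193896]
 [ 0.90356106  0.40372468  0.14347053  0.60081358]
 [-0.00381849 -0.32725106  0.94492971  0.3741032 ]
 [ 0.          0.          0.          1.        ]]
```

View pics/top0.png

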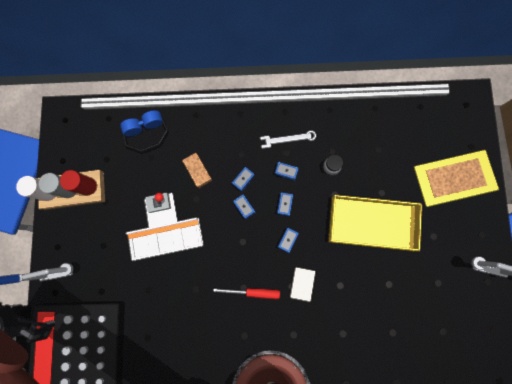

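View pics/scene0.png

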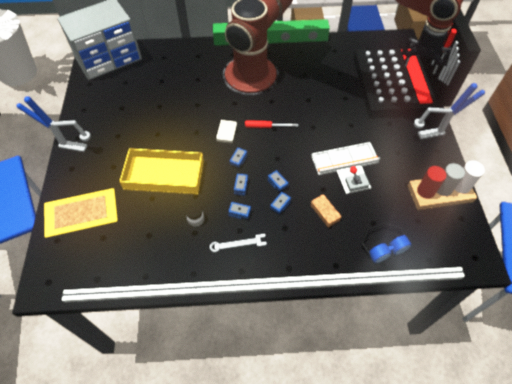

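The top view shows five stops, at about (243,178), (287,170), (244,206), (286,204) and (288,240). The rack is at about (165,238) with the lever at (159,200), and the bin is at (375,223). Next I'll write helpers and measure.

```bash
cat > h.py <<'E'
import numpy as np, cv2
from station import ctrl
from scipy.spatial.transform import Rotation as R
def ray(im,u,v):
    K=im["mtx"];T=im["T"]
    d=np.array([(u-K[0,2])/K[0,0],-(v-K[1,2])/K[1,1],-1.0])
    return T[:3,3],T[:3,:3]@d
def onz(im,u,v,z):
    o,d=ray(im,u,v); return o+d*(z-o[2])/d[2]
def proj(im,p):
    T=im["T"];K=im["mtx"];c=T[:3,:3].T@(np.asarray(p)-T[:3,3])
    return K[0,0]*c[0]/-c[2]+K[0,2], K[1,1]*-c[1]/-c[2]+K[1,2]
def big(im,name,s=4,box=None):
    c=im["color"][:,:,::-1]
    if box: c=c[box[1]:box[3],box[0]:box[2]]
    cv2.imwrite(name,cv2.resize(c,None,fx=s,fy=s,interpolation=cv2.INTER_CUBIC))
def hsv(im): return cv2.cvtColor(im["color"],cv2.COLOR_RGB2HSV)
def stops(im,box=(220,150,310,260),z=0.032,amin=60):
    """blue blobs -> rectified onto the plane z, in metres (x,y,angle of long side,sizes)"""
    h=hsv(im); m=cv2.inRange(h,(95,60,40),(130,255,255))
    mm=np.zeros_like(m);mm[box[1]:box[3],box[0]:box[2]]=m[box[1]:box[3],box[0]:box[2]]
    mm=cv2.morphologyEx(mm,cv2.MORPH_CLOSE,np.ones((3,3)))
    cs,_=cv2.findContours(mm,cv2.RETR_EXTERNAL,cv2.CHAIN_APPROX_NONE)
    out=[]
    for c in cs:
        if cv2.contourArea(c)<amin: continue
        P=np.array([onz(im,u,v,z)[:2]*1000 for u,v in c[:,0].astype(float)],np.float32)
        (x,y),(w,hh),a=cv2.minAreaRect(P)
        if w<hh: a+=90; w,hh=hh,w
        out.append((x/1000,y/1000,(a+90)%180-90,w,hh,c[:,0].mean(0)))
    return out
E
python3 - <<'E'
from h import *
T=ctrl.get_image("top");S=ctrl.get_image("scene")
for s in stops(T): print("top",np.round(s[:5],3),s[5])
for s in stops(S,(215,140,300,225)): print("scene",np.round(s[:5],3),s[5])
big(T,"pics/t1.png",7,(120,150,220,265)); big(S,"pics/s1.png",7,(300,130,400,200))
for im,n in ((T,"T"),(S,"S")):
    h=hsv(im); y=cv2.inRange(h,(22,120,100),(35,255,255));o=cv2.inRange(h,(8,150,140),(20,255,255))
    for mk,z,l in ((y,.05,'bin'),(o,.026,'rail')):
        cs,_=cv2.findContours(mk,0,1)
        for c in cs:
            if cv2.contourArea(c)>30:
                P=np.array([onz(im,u,v,z)[:2] for u,v in cv2.boxPoints(cv2.minAreaRect(c))]); print(n,l,c[:,0].mean(0),np.round(P,3).tolist())
E
```

```text
top [ 4.4100e-01 -6.5000e-02 -2.8310e+01  7.1702e+01  4.2991e+01] [288.04761905 239.79365079]
top [ 5.5100e-01 -6.0000e-02 -1.1307e+01  7.2968e+01  4.3553e+01] [284.95588235 203.54411765]
top [5.91000e-01 7.00000e-02 1.75000e-01 1.66804e+02 7.27110e+01] [243.31932773 192.71428571]
top [ 6.5500e-01 -6.7000e-02  7.1049e+01  7.3742e+01  4.8784e+01] [286.37878788 170.53030303]
scene [ 6.6000e-01 -7.1000e-02  7.1717e+01  7.4081e+01  5.9520e+01] [239.0625  210.09375]
scene [ 5.5600e-01 -6.2000e-02 -1.1284e+01  8.9677e+01  4.5700e+01] [240.57377049 183.73770492]
scene [ 5.91000e-01  6.70000e-02 -2.28000e-01  1.74549e+02  7.53830e+01] [278.65686275 191.61764706]
scene [ 4.4200e-01 -6.4000e-02 -2.9153e+01  7.8823e+01  5.1184e+01] [238.21568627 156.56862745]
T bin [375.88432836 222.61567164] [[0.431, -0.182], [0.574, -0.204], [0.537, -0.475], [0.397, -0.448]]
T bin [455.71493213 177.73303167] [[0.653, -0.453], [0.7, -0.685], [0.571, -0.698], [0.525, -0.47]]
T rail [161.75886525 229.18439716] [[0.47, 0.431], [0.508, 0.217], [0.497, 0.215], [0.459, 0.429]]
S bin [ 79.64285714 212.39047619] [[0.605, -0.727], [0.553, -0.483], [0.687, -0.443], [0.733, -0.676]]
S bin [162.3164557  171.12658228] [[0.57, -0.467], [0.382, -0.477], [0.425, -0.185], [0.609, -0.194]]
```

```bash
ls pics
```

```text
s1.png
scene0.png
t1.png
top0.png
wrist0.png
```

View pics/t1.png

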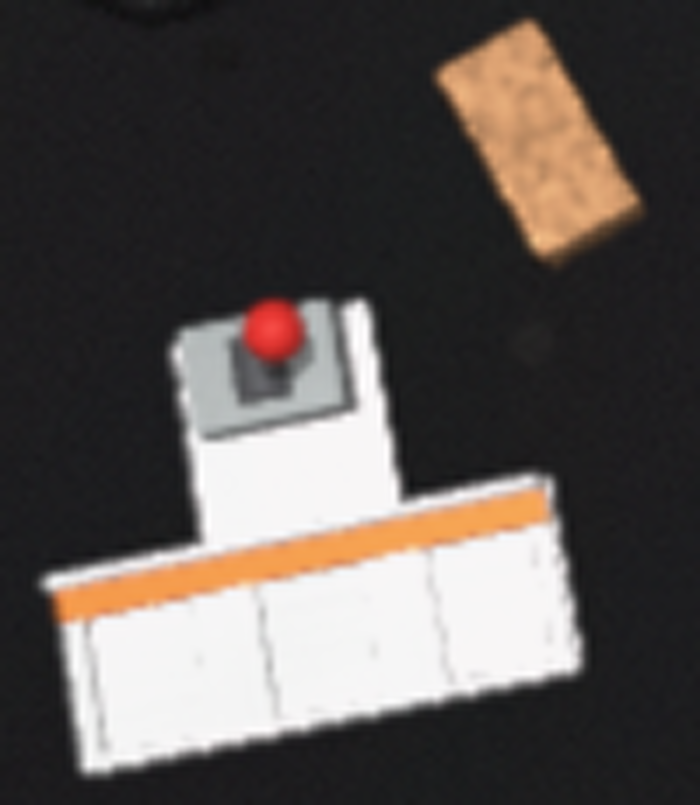

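View pics/s1.png

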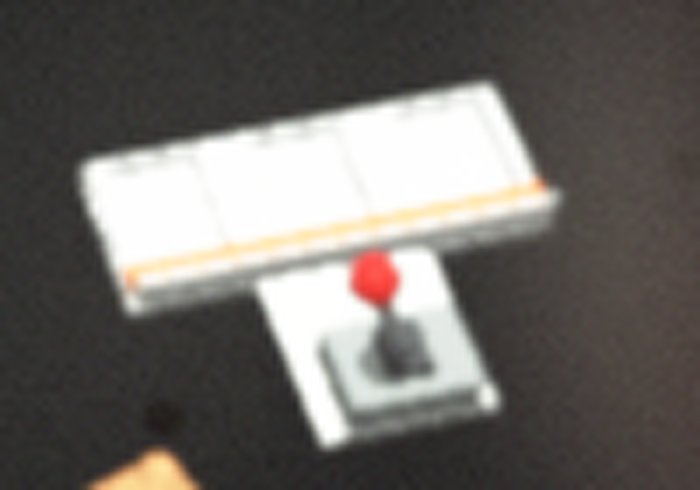

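View pics/wrist0.png

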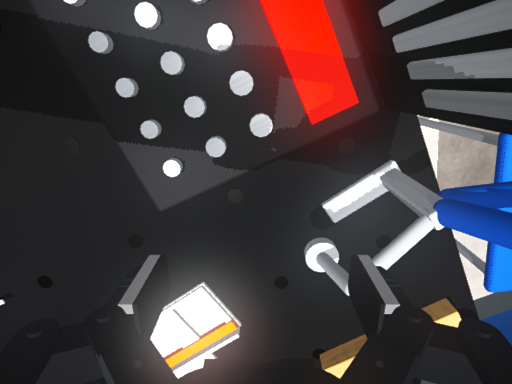

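The zooms show the rack's white tray with the orange rail towards the lever. The ball is at top px (159,197), leaning to the rack's −y (right) side of its pivot. I'll measure the rack, lever and stops more precisely.

```bash
cat >> h.py <<'E'
def down(yaw):
    """tool z down, tool y (jaw direction) along world direction yaw(deg)"""
    a=np.radians(yaw); y=np.array([np.cos(a),np.sin(a),0]); z=np.array([0,0,-1.]); x=np.cross(y,z)
    return R.from_matrix(np.c_[x,y,z])
def go(p,yaw=None,o=None):
    """print tool-frame shift cm, turn deg, from present pose to TCP p with jaw dir yaw (nearest half turn)"""
    o=o or ctrl.get_obs(); Rn=R.from_rotvec(o["tool_rot"])
    if yaw is None: Rt=Rn
    else: Rt=min((down(yaw),down(yaw+180)),key=lambda r:(Rn.inv()*r).magnitude())
    s=Rn.inv().apply(np.asarray(p)-o["tool_pos"])*100; t=(Rn.inv()*Rt).as_rotvec()*180/np.pi
    print("shift",np.round(s,2),"turn",np.round(t,1),"rows>=",int(max(np.ceil(np.linalg.norm(s)/6.25),np.ceil(np.linalg.norm(t)/10.7))))
    return s,t
def st():
    o=ctrl.get_obs();M=R.from_rotvec(o["tool_rot"]).as_matrix()
    print("t %.2f"%o["t"],"tcp",np.round(o["tool_pos"],4),"jaw yaw %.1f"%np.degrees(np.arctan2(M[1,1],M[0,1])),"tilt",np.round(M[:2,2],3),"F",np.round(o["contact_force"],1),"open %.4f"%o["opening"],"q",np.round(o["q"],2));return o
E
python3 - <<'E'
from h import *
T=ctrl.get_image("top");S=ctrl.get_image("scene")
f=lambda u,v,z:onz(T,120+u/7-.43,150+v/7-.43,z)
g=lambda u,v,z:onz(S,300+u/7-.43,130+v/7-.43,z)
for n,(u,v,z) in dict(fl=(82,772,.012),fr=(580,672,.012),bl=(42,580,.026),br=(548,478,.026),r_l=(60,607,.015),r_r=(548,505,.015)).items(): print(n,np.round(f(u,v,z),4))
for n,(u,v,z) in dict(fr=(82,160,.012),fl=(492,85,.012),br=(130,285,.026),bl=(555,195,.026)).items(): print('S',n,np.round(g(u,v,z),4))
# ball triangulate
def tri(a,b):
    A=[];B=[]
    (o1,d1),(o2,d2)=a,b
    M=np.c_[d1,-d2]; t=np.linalg.lstsq(M,o2-o1,rcond=None)[0]
    p,q=o1+d1*t[0],o2+d2*t[1]; return (p+q)/2,np.linalg.norm(p-q)
def red(im,box):
    m=cv2.inRange(hsv(im),(0,150,80),(6,255,255))|cv2.inRange(hsv(im),(172,150,80),(180,255,255))
    mm=np.zeros_like(m);mm[box[1]:box[3],box[0]:box[2]]=m[box[1]:box[3],box[0]:box[2]]
    M=cv2.moments(mm,True);return M['m10']/M['m00'],M['m01']/M['m00']
a=red(T,(145,185,175,215));b=red(S,(335,155,370,185));print(a,b,tri(ray(T,*a),ray(S,*b)))
o=st();Rn=R.from_rotvec(o["tool_rot"]).as_matrix();W=ctrl.get_image("wrist");print("cam in tool",Rn.T@(W["T"][:3,3]-o["tool_pos"]),Rn.T@-W["T"][:3,2], Rn.T@W["T"][:3,0])
h=hsv(T);m=cv2.inRange(h,(95,60,40),(130,255,255))
big(T,"pics/t2.png",7,(220,150,330,260))
E
```

```text
fl [0.3927 0.4219 0.012 ]
fr [0.4305 0.1998 0.012 ]
bl [0.4771 0.437  0.026 ]
br [0.5157 0.2112 0.026 ]
r_l [0.4655 0.4328 0.015 ]
r_r [0.5047 0.2135 0.015 ]
S fr [0.4246 0.1993 0.012 ]
S fl [0.3885 0.4209 0.012 ]
S br [0.5136 0.2107 0.026 ]
S bl [0.4713 0.4336 0.026 ]
(158.38333333333333, 196.71666666666667) (352.9259259259259, 169.40740740740742) (array([0.57296193, 0.30838449, 0.10936123]), np.float64(0.0030703832764922318))
t 0.35 tcp [0.2677 0.5646 0.231 ] jaw yaw 64.6 tilt [-0. -0.] F [ 0.5 -0.3 -0.3] open 0.0856 q [ 1.01  0.05  1.61  0.    1.48 -0.12]
cam in tool [ 0.08396014  0.0003928  -0.14391278] [-0.32747466 -0.00183398  0.94485818] [5.37174707e-05 9.99998078e-01 1.95962926e-03]
```

Run:
```python
from h import *
go([.578,.2625,.2],9.7)
```

```text
shift [-40.98 -14.01   3.12] turn [-0.   0.  54.9] rows>= 7
```

View pics/t2.png

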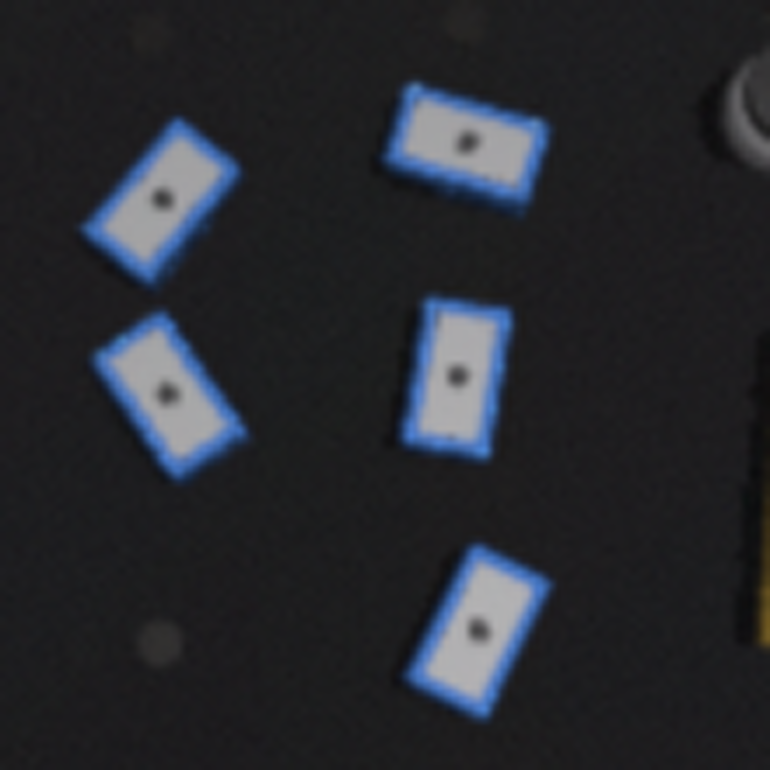

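There are five stops, each with a grey plate and a dark centre dot. I'll move beside the lever with the fingers shut.

{"api": "play_rows", "payload": {
  "motion": [
    [[1,-20,-7,1.5,0,0,27],[1,-41,-14,3.1,0,0,54.9],[1,-41,-14,3.1,0,0,54.9],[1,-41,-14,3.1,0,0,54.9],[1,-41,-14,3.1,0,0,54.9],[1,-41,-14,3.1,0,0,54.9],[1,-41,-14,3.1,0,0,54.9],[1,-41,-14,3.1,0,0,54.9],[1,-41,-14,3.1,0,0,54.9],[1,-41,-14,3.1,0,0,54.9],[1,-41,-14,3.1,0,0,54.9],[1,-41,-14,3.1,0,0,54.9]]
  ],
  "newtons": 60
}}

```text
t: 1.9
tool_pos: [0.5777, 0.2632, 0.2003]
tool_rot: [2.023, 2.403, -0.0]
contact_force: [0.2, 0.3, -0.2]
opening: 0.0001
```

Run:
```python
from h import *
st()
W=ctrl.get_image("wrist");big(W,"pics/w1.png",1.5)
P=np.array([.452,.317]);a=np.radians(9.7);ex=np.array([np.cos(a),np.sin(a)]);ey=np.array([-ex[1],ex[0]])
for r in (-38,-24): print(proj(W,[*(P+.115*ex+r/1000*ey),.1]))
go([.578,.2625,.085],9.7)
```

```text
t 1.90 tcp [0.5777 0.2632 0.2003] jaw yaw 9.8 tilt [ 0. -0.] F [ 0.2  0.3 -0.2] open 0.0001 q [ 0.31  0.1   1.62 -0.    1.43  0.14]
(np.float64(258.14286234182737), np.float64(146.8254088581416))
(np.float64(258.17138743281384), np.float64(128.6301115623445))
shift [-6.000e-02  1.000e-02  1.153e+01] turn [0.  0.  0.1] rows>= 2
```

View pics/w1.png

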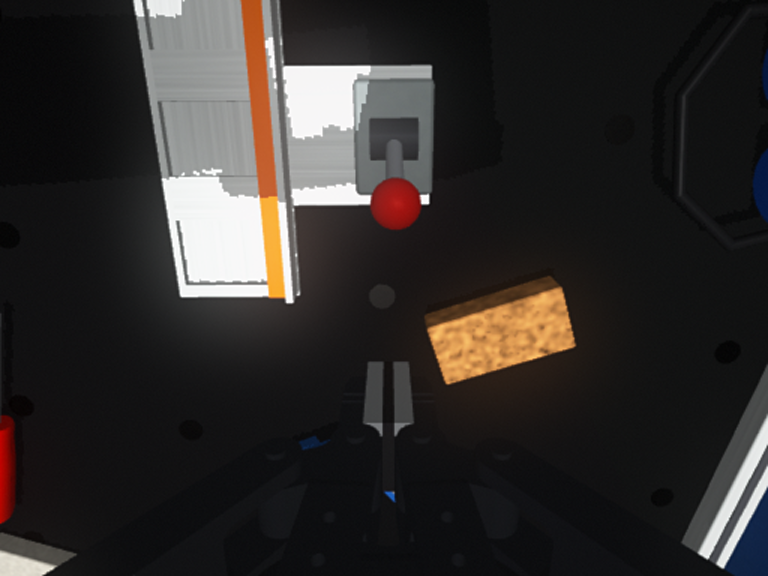

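The wrist view shows the ball at raw px (264,136), where I predicted it but about 4 mm towards tool +y. I'll lower and push along tool +x.

{"api": "play_rows", "payload": {
  "motion": [
    [[1,0,0.4,5.5,0,0,0],[1,0,0.4,11.5,0,0,0],[1,0,0.4,11.5,0,0,0],[1,0,0.4,11.5,0,0,0],[1,1,0.4,11.5,0,0,0],[1,2,0.4,11.5,0,0,0],[1,3,0.4,11.5,0,0,0],[1,4,0.4,11.5,0,0,0],[1,5,0.4,11.5,0,0,0],[1,6,0.4,11.5,0,0,0],[1,6.7,0.4,11.5,0,0,0],[1,7.4,0.4,11.5,0,0,0],[1,8,0.4,11.5,0,0,0],[1,8.4,0.4,11.5,0,0,0],[1,8.4,0.4,11.5,0,0,0]]
  ]
}}

```text
t: 3.82
tool_pos: [0.5674, 0.3468, 0.0853]
tool_rot: [-2.024, -2.403, -0.0]
contact_force: [-0.2, 0.5, 0.3]
opening: 0.0
```

Run:
```python
from h import *
st()
W=ctrl.get_image("wrist");big(W,"pics/w2.png",1.5)
```

```text
t 3.83 tcp [0.5674 0.3468 0.0853] jaw yaw 9.8 tilt [0. 0.] F [-0.2  0.5  0.3] open 0.0000 q [0.44 0.27 1.63 0.   1.25 0.27]
```

View pics/w2.png

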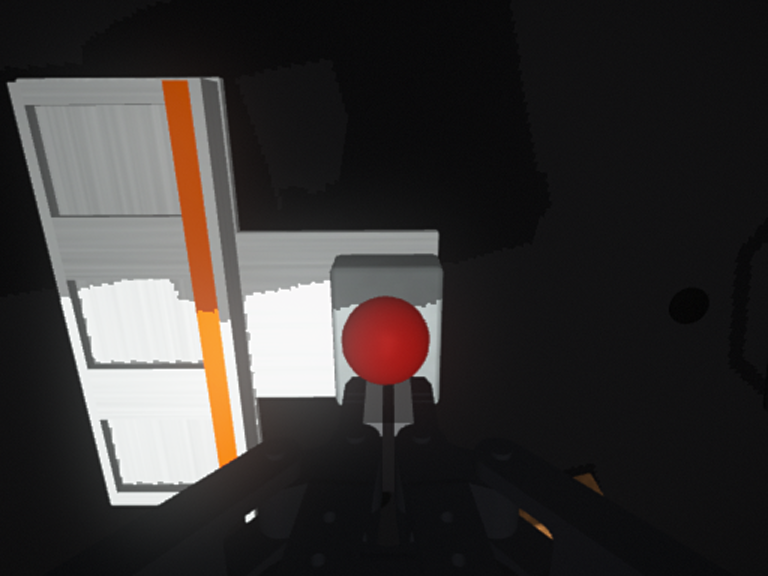

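The ball is ahead of the fingertips at zoomed px (386,340) and moving. I'll push on to the end stop and watch the force.

{"api": "play_rows", "payload": {
  "motion": [
    [[1,0.3,0,0,0,0,0],[1,0.6,0,0,0,0,0],[1,0.9,0,0,0,0,0],[1,0.9,0,0,0,0,0]]
  ]
}}

```text
t: 4.38
tool_pos: [0.5666, 0.3524, 0.0853]
tool_rot: [2.021, 2.399, -0.008]
contact_force: [1.8, -11.7, 1.5]
opening: -0.0001
```

The force rose to 12 N short of the commanded pose, so the lever is at its end stop. I'll back off, rise and look at the rack and lever.

{"api": "play_rows", "payload": {
  "motion": [
    [[1,-1.5,0,0,0,0,0],[1,-2.5,0,0,0,0,0],[1,-2.5,0,-6,0,0,0],[-1,-2.5,-6,-12,0,0,0],[-1,-2.5,-8,-17,0,0,0],[-1,-2.5,-8,-19,0,0,0],[-1,-2.5,-8,-19,0,0,0],[-1,-2.5,-8,-19,0,0,0]]
  ]
}}

```text
t: 5.38
tool_pos: [0.4917, 0.3152, 0.2742]
tool_rot: [2.022, 2.4, -0.01]
contact_force: [0.6, -0.4, -1.1]
opening: 0.0853
```

Run:
```python
from h import *
st()
W=ctrl.get_image("wrist");big(W,"pics/w3.png",1.5)
cv2.imwrite("pics/w3raw.png",W["color"][:,:,::-1]);np.savez("w3.npz",**W)
T=ctrl.get_image("top");big(T,"pics/t3.png",7,(120,150,220,265))
```

```text
t 5.38 tcp [0.4917 0.3152 0.2742] jaw yaw 9.8 tilt [-0.001 -0.007] F [ 0.6 -0.4 -1.1] open 0.0853 q [ 0.45 -0.06  1.66 -0.01  1.55  0.27]
```

View pics/w3.png

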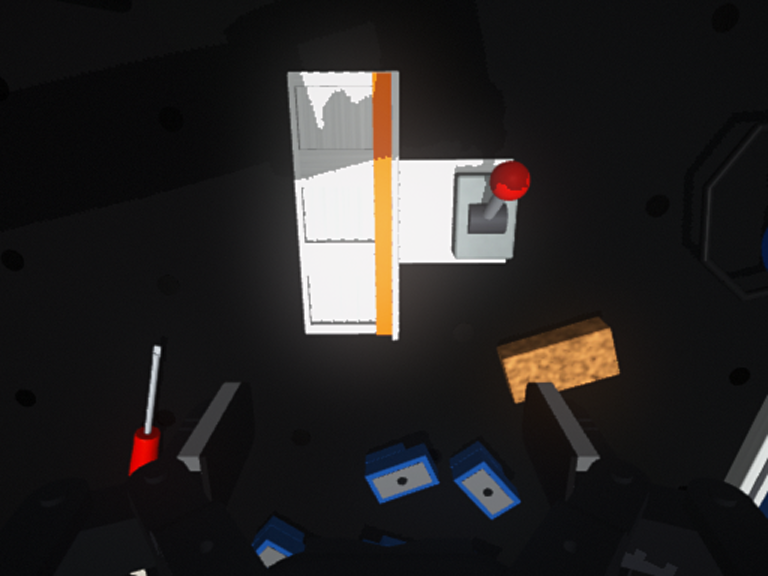

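The lever now leans to the rack's +y side, with the ball at zoomed px (510,180). The whole rack can be seen at zoomed x 288–398, y 71–339. I'll compute the rack frame from it.

Run:
```python
from h import *
W=dict(np.load("w3.npz"))
big(W,"pics/w3z.png",4,(185,40,285,235))
f=lambda u,v,z:onz(W,(u+.5)/1.5-.5,(v+.5)/1.5-.5,z)
pts=dict(f_p=(288,72,.012),f_m=(305,334,.012),b_p=(398,71,.026),b_m=(398,339,.026),rail_p=(372,74,.015),rail_m=(376,335,.015),sep_p0=(298,150,.012),sep1a=(303,241,.012))
for n,p in pts.items(): print(n,np.round(f(*p),4))
T=ctrl.get_image("top");S=ctrl.get_image("scene")
def red(im,box):
    m=cv2.inRange(hsv(im),(0,150,80),(6,255,255))|cv2.inRange(hsv(im),(172,150,80),(180,255,255))
    mm=np.zeros_like(m);mm[box[1]:box[3],box[0]:box[2]]=m[box[1]:box[3],box[0]:box[2]]
    M=cv2.moments(mm,True);return M['m10']/M['m00'],M['m01']/M['m00']
a=red(T,(135,175,175,225));b=red(S,(335,145,380,195));w=red(W,(320,100,360,140));print(a,b,w)
A=[];B=[]
for im,u in ((T,a),(S,b),(W,w)):
    o,d=ray(im,*u);d=d/np.linalg.norm(d);Q=np.eye(3)-np.outer(d,d);A.append(Q);B.append(Q@o)
p=np.linalg.lstsq(np.vstack(A),np.hstack(B),rcond=None)[0];print("ball",p)
```

```text
f_p [0.3944 0.4195 0.012 ]
f_m [0.4326 0.1983 0.012 ]
b_p [0.4787 0.4335 0.026 ]
b_m [0.518  0.2147 0.026 ]
rail_p [0.4592 0.4289 0.015 ]
rail_m [0.4982 0.2101 0.015 ]
sep_p0 [0.4083 0.3625 0.012 ]
sep1a [0.4209 0.287  0.012 ]
(137.3913043478261, 201.5) (372.13953488372096, 166.7674418604651) (339.8269581056466, 120.25500910746813)
ball [0.56182949 0.37450878 0.10183506]
```

View pics/w3z.png

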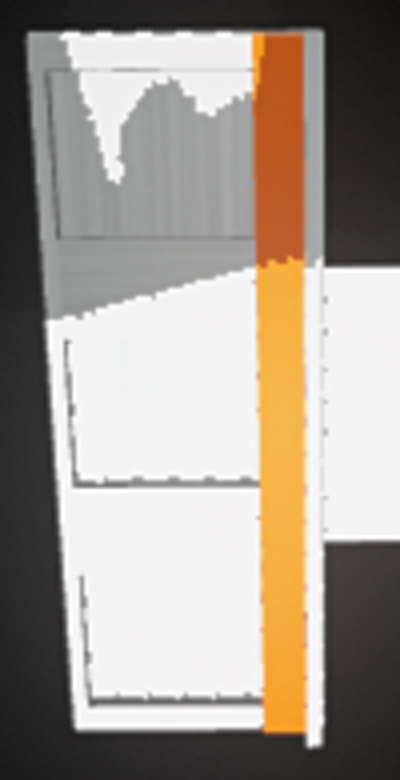

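The rack frame agrees across three sources (corners, rail, ball). The middle pocket centre is at about (0.4555, 0.317) with yaw 9.9°. Next I'll locate the stops by their grey plates.

```bash
cat >> h.py <<'E'
P1=np.array([.4555,.317]); RY=9.9
ex=np.array([np.cos(np.radians(RY)),np.sin(np.radians(RY))]); ey=np.array([-ex[1],ex[0]])
def plates(im,z=.032,roi=None):
    """grey top plates ringed by blue; rect on the plane z: centre, long-axis yaw, size mm, pixel"""
    h=hsv(im); blue=cv2.inRange(h,(95,90,50),(130,255,255))
    cs,hi=cv2.findContours(blue,cv2.RETR_CCOMP,cv2.CHAIN_APPROX_NONE); out=[]
    for i,c in enumerate(cs):
        if hi[0][i][3]<0 : continue          # holes of the blue mask = plates
        if cv2.contourArea(c)<50: continue
        P=np.array([onz(im,u,v,z)[:2]*1000 for u,v in c[:,0].astype(float)],np.float32)
        (x,y),(w,hh),a=cv2.minAreaRect(P)
        if w<hh: a+=90; w,hh=hh,w
        if not(45<w<75 and 22<hh<45): continue
        out.append((x/1000,y/1000,(a+90)%180-90,w,hh,c[:,0].mean(0)))
    return out
def show(im):
    for s in plates(im): print("centre %.4f %.4f yaw %.1f size %.0fx%.0f px %.0f,%.0f"%(*s[:5],*s[5]))
E
python3 - <<'E'
from h import *
T=ctrl.get_image("top");show(T);print();show(ctrl.get_image("wrist"));print();show(ctrl.get_image("scene"))
big(T,"pics/t4.png",1.5)
E
```

```text
centre 0.4407 -0.0647 yaw -28.7 size 58x31 px 288,240
centre 0.5481 0.0684 yaw 33.7 size 60x31 px 244,206
centre 0.5520 -0.0601 yaw -10.6 size 60x32 px 285,203
centre 0.6360 0.0690 yaw -40.8 size 59x32 px 243,178
centre 0.6568 -0.0680 yaw 70.9 size 59x33 px 286,170

centre 0.5487 0.0641 yaw 33.3 size 56x29 px 268,320
centre 0.6368 0.0650 yaw -40.9 size 57x28 px 325,328

centre 0.6523 -0.0699 yaw 70.8 size 60x34 px 239,208
centre 0.5476 -0.0615 yaw -12.1 size 64x33 px 240,181
centre 0.6319 0.0676 yaw -44.8 size 60x30 px 280,201
centre 0.5440 0.0663 yaw 35.4 size 60x32 px 278,179
centre 0.4367 -0.0666 yaw -30.2 size 63x34 px 238,155
centre -0.2699 -0.5686 yaw -53.5 size 51x44 px 118,31
```

View pics/t4.png

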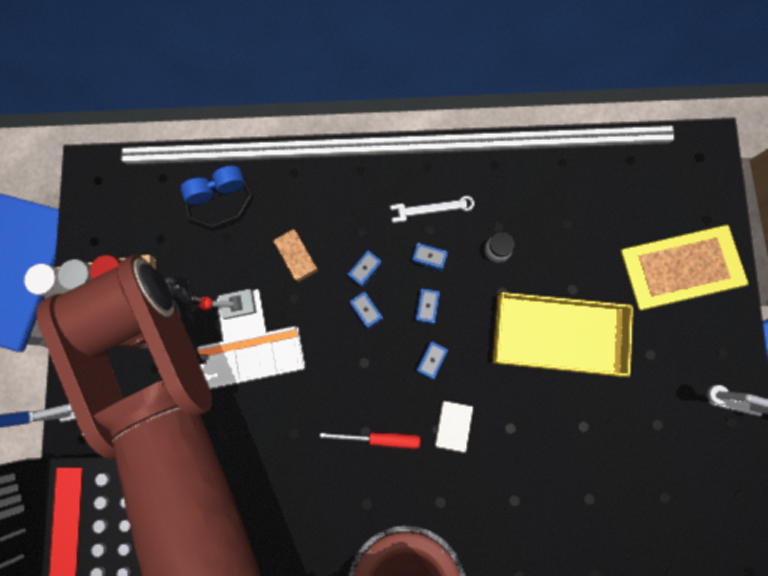

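All five stops are found, and the cameras agree within about 4 mm. I'll go to stop A at (0.548, 0.066).

Run:
```python
from h import *
st();go([.548,.065,.14],123.5)
```

```text
t 5.72 tcp [0.4918 0.3153 0.2744] jaw yaw 9.8 tilt [-0.001 -0.007] F [-1.2 -0.  -0.2] open 0.0854 q [ 0.45 -0.06  1.66 -0.01  1.55  0.28]
shift [-25.53   1.32  13.62] turn [ 0.1  0.5 66.3] rows>= 7
```

{"api": "play_rows", "payload": {
  "motion": [
    [[-1,-13,0.7,6,0,0,20],[-1,-20,1,11,0.1,0.5,40],[-1,-25.5,1.3,13.6,0.1,0.5,66.3],[-1,-25.5,1.3,13.6,0.1,0.5,66.3],[-1,-25.5,1.3,13.6,0.1,0.5,66.3],[-1,-25.5,1.3,13.6,0.1,0.5,66.3],[-1,-25.5,1.3,13.6,0.1,0.5,66.3],[-1,-25.5,1.3,13.6,0.1,0.5,66.3],[-1,-25.5,1.3,13.6,0.1,0.5,66.3],[-0.3,-25.5,1.3,13.6,0.1,0.5,66.3]]
  ]
}}

```text
t: 6.98
tool_pos: [0.5479, 0.0656, 0.1405]
tool_rot: [-3.007, -0.907, -0.002]
contact_force: [-0.0, 0.4, -0.5]
opening: 0.0697
```

Run:
```python
from h import *
st();W=ctrl.get_image("wrist");big(W,"pics/w4.png",1.5);show(W)
```

```text
t 6.97 tcp [0.5479 0.0656 0.1405] jaw yaw -56.4 tilt [0.001 0.001] F [-0.   0.4 -0.5] open 0.0697 q [-0.02 -0.05  1.87  0.    1.32  0.97]
centre 0.5477 0.0659 yaw 32.6 size 56x28 px 257,187
centre 0.6570 -0.0710 yaw 71.2 size 56x27 px 469,170
centre 0.6361 0.0667 yaw -40.8 size 56x28 px 321,96
```

View pics/w4.png

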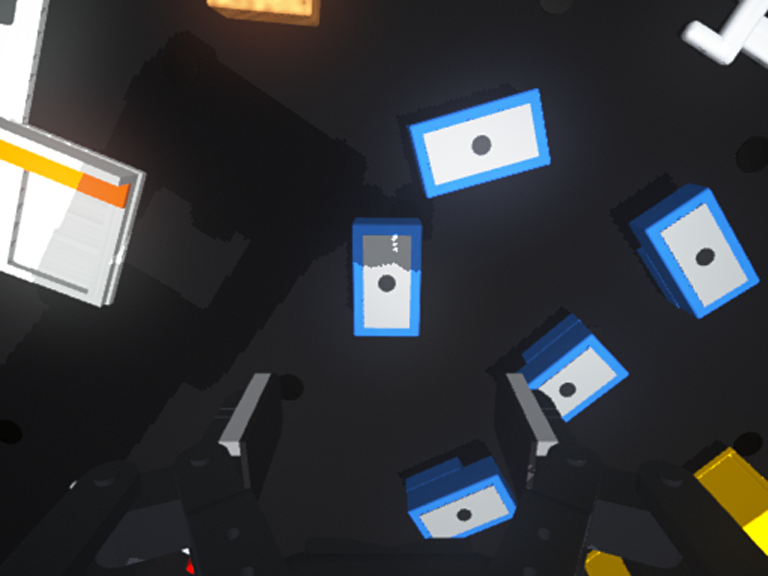

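The wrist view shows stop A centred under the tool at zoomed px (387,283), aligned with the jaws. I'll descend, grip and lift.

{"api": "play_rows", "payload": {
  "motion": [
    [[-0.3,0,0,5,0,0,0],[-0.3,0,0,10,0,0,0],[-0.3,0,0,12.5,0,0,0],[-0.3,0,0,13.4,0,0,0],[-0.3,0,0,13.4,0,0,0],[1,0,0,13.4,0,0,0],[1,0,0,13.4,0,0,0],[1,0,0,13.4,0,0,0],[1,0,0,13.4,0,0,0],[1,0,0,12,0,0,0],[1,0,0,9,0,0,0],[1,0,0,6,0,0,0],[1,0,0,5,0,0,0],[1,0,0,5,0,0,0],[1,0,0,5,0,0,0],[1,0,0,5,0,0,0]]
  ],
  "newtons": 80
}}

```text
t: 9.02
tool_pos: [0.5467, 0.0656, 0.0887]
tool_rot: [-3.007, -0.906, 0.003]
contact_force: [-0.1, -1.2, -5.9]
opening: 0.0366
```

```bash
cat >> h.py <<'E'
def weigh(n=12):
    F=[];M=[]
    for i in range(n):
        ctrl.get_image("top");o=ctrl.get_obs();F.append(o["contact_force"]);M.append(R.from_rotvec(o["tool_rot"]).inv().apply(o["wrist_torque"]))
    print("F",np.round(np.mean(F,0),2),"sd",np.round(np.std(F,0),2),"torque tool axes",np.round(np.mean(M,0),3),"sd",np.round(np.std(M,0),3))
E
python3 - <<'E'
from h import *
st();weigh();W=ctrl.get_image("wrist");big(W,"pics/w5.png",1.5)
E
```

```text
t 9.03 tcp [0.5467 0.0656 0.0887] jaw yaw -56.4 tilt [-0.002  0.001] F [-0.1 -1.2 -5.9] open 0.0366 q [-0.02  0.01  1.9   0.    1.23  0.97]
F [ 0.   -0.05 -5.56] sd [0.38 0.47 0.54] torque tool axes [-0.008  0.02  -0.019] sd [0.022 0.021 0.027]
```

View pics/w5.png

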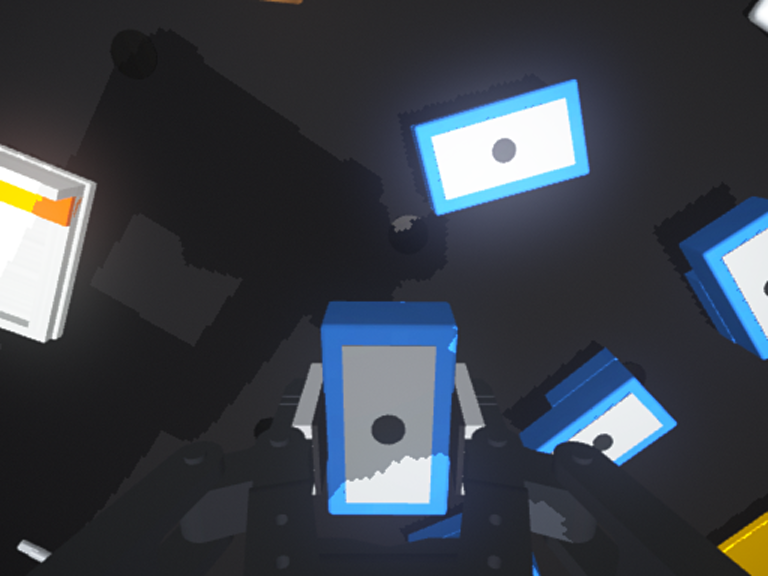

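Stop A weighs 5.6 N, so it is solid. The torque (about 0.02 N m about tool y) and the short visible end face (21 px) both suggest its step is at tool +x. I'll carry it to the +y pocket with that end over the rail.

Run:
```python
from h import *
p=P1+.078*ey;print(p);st();go([*p,.09],-80.1)
```

```text
[0.44208953 0.39383853]
t 9.68 tcp [0.5479 0.0656 0.0905] jaw yaw -56.4 tilt [0.001 0.001] F [-0.2 -0.3 -5.7] open 0.0363 q [-0.02  0.01  1.9   0.    1.23  0.97]
shift [  9.32 -33.2    0.06] turn [-0.  -0.1 23.7] rows>= 6
```

{"api": "play_rows", "payload": {
  "motion": [
    [[1,1,-4,-1,0,0,3],[1,2.2,-8,-1,0,0,6],[1,3.5,-12,-1,0,0,9],[1,4.7,-16.5,-1,0,0,12],[1,5.8,-21,-1,0,0,15],[1,7,-25,-1,0,0,18],[1,8,-29,-1,0,0,21],[1,9,-32,0,0,0,23.7],[1,9.3,-33.2,0,0,0,23.7],[1,9.3,-33.2,2,0,0,23.7],[1,9.3,-33.2,3.5,0,0,23.7],[1,9.3,-33.2,3.5,0,0,23.7]]
  ]
}}

```text
t: 11.18
tool_pos: [0.4406, 0.3915, 0.0525]
tool_rot: [3.128, 0.268, -0.006]
contact_force: [0.3, -0.8, -5.5]
opening: 0.0366
```

Run:
```python
from h import *
p=P1+.078*ey;print(p);st();go([*p,.0125],-80.1)
W=ctrl.get_image("wrist");big(W,"pics/w6.png",1.5)
```

```text
[0.44208953 0.39383853]
t 11.18 tcp [0.4406 0.3915 0.0525] jaw yaw -80.2 tilt [-0.004 -0.003] F [ 0.3 -0.8 -5.5] open 0.0366 q [ 0.6   0.15  1.83 -0.    1.17  2.  ]
shift [ 0.21 -0.21  4.  ] turn [ 0.1  0.2 -0.1] rows>= 1
```

View pics/w6.png

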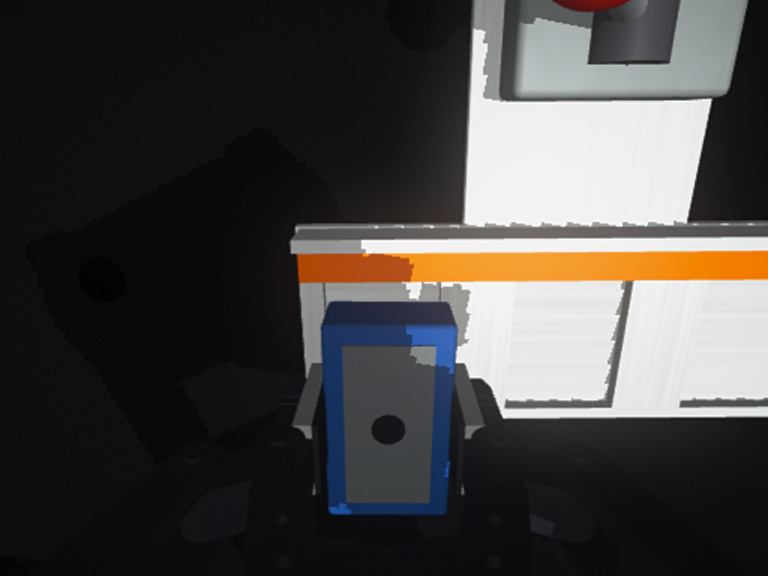

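The stop is squarely above the pocket with the rail ahead. I'll lower it to below the blocked height and feel for contact.

{"api": "play_rows", "payload": {
  "motion": [
    [[1,0.2,-0.2,0.8,0,0,0],[1,0.2,-0.2,1.6,0,0,0],[1,0.2,-0.2,2.2,0,0,0],[1,0.2,-0.2,2.7,0,0,0],[1,0.2,-0.2,3.1,0,0,0],[1,0.2,-0.2,3.4,0,0,0],[1,0.2,-0.2,3.6,0,0,0],[1,0.2,-0.2,3.6,0,0,0],[1,0.2,-0.2,3.6,0,0,0]]
  ]
}}

```text
t: 12.35
tool_pos: [0.4432, 0.3946, 0.0182]
tool_rot: [3.129, 0.268, -0.002]
contact_force: [-0.7, -0.6, -6.7]
opening: 0.0366
```

At z=0.0182 the underside is already below the rail top, with only the weight felt. I'll go on down to the floor.

{"api": "play_rows", "payload": {
  "motion": [
    [[1,0,0,0.2,0,0,0],[1,0,0,0.4,0,0,0],[1,0,0,0.6,0,0,0],[1,0,0,0.7,0,0,0],[1,0,0,0.75,0,0,0],[1,0,0,0.75,0,0,0]]
  ]
}}

```text
t: 13.1
tool_pos: [0.4434, 0.3947, 0.0146]
tool_rot: [3.128, 0.268, -0.004]
contact_force: [-10.0, -8.7, 17.8]
opening: 0.0367
```

It is pressing on something at z=0.0146, with 18 N plus some sideways force. I'll ease off, release, rise and check the height visually.

{"api": "play_rows", "payload": {
  "motion": [
    [[1,0,0,-0.1,0,0,0],[-0.3,0,0,-0.1,0,0,0],[-0.3,0,0,-0.1,0,0,0],[-0.3,0,0,-0.1,0,0,0],[-0.3,0,0,-3,0,0,0],[-0.3,0,0,-8,0,0,0],[-0.3,0,0,-13,0,0,0],[-0.3,0,0,-16,0,0,0],[-0.3,0,0,-16,0,0,0],[-0.3,0,0,-16,0,0,0]]
  ]
}}

```text
t: 14.35
tool_pos: [0.4432, 0.3947, 0.1731]
tool_rot: [3.127, 0.268, -0.007]
contact_force: [1.2, -0.3, -0.6]
opening: 0.0552
```

Run:
```python
from h import *
st();W=ctrl.get_image("wrist");big(W,"pics/w7.png",1.5);p=P1+.078*ey
for z in (.038,.047):
  for s in plates(W,z): print(z,"centre %.4f %.4f yaw %.1f size %.1fx%.1f"%s[:5], "rack", np.round(1000*np.array([ (np.array(s[:2])-p)@ex,(np.array(s[:2])-p)@ey]),1))
```

```text
t 14.35 tcp [0.4432 0.3947 0.1731] jaw yaw -80.2 tilt [-0.004 -0.004] F [ 1.2 -0.3 -0.6] open 0.0552 q [ 0.6   0.02  1.74 -0.    1.38  2.  ]
0.038 centre 0.4431 0.3943 yaw 8.9 size 55.9x27.5 rack [1.1 0.3]
0.047 centre 0.4458 0.3948 yaw 8.9 size 54.1x26.6 rack [3.9 0.3]
```

View pics/w7.png

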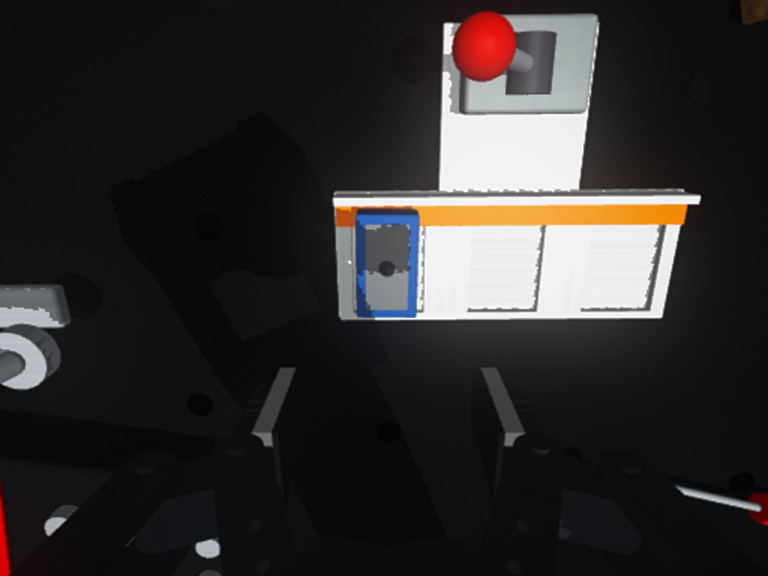

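The plate size matches the seated height (55.9 mm at z=0.038, against 56 mm measured on the bench), and the stop is centred within 1 mm in the pocket. Next is stop B, so I'll check where the stops are now.

Run:
```python
from h import *
show(ctrl.get_image("top"));go([.636,.067,.14],49)
```

```text
centre 0.4407 -0.0647 yaw -28.7 size 58x31 px 288,240
centre 0.5520 -0.0601 yaw -10.6 size 60x32 px 285,203
centre 0.6360 0.0690 yaw -40.8 size 59x32 px 243,178
centre 0.6568 -0.0680 yaw 70.9 size 59x33 px 286,170
shift [13.49 35.54  3.25] turn [ 0.4  0.3 50.8] rows>= 7
```

{"api": "play_rows", "payload": {
  "motion": [
    [[-0.3,2,6,0,0,0,10],[-0.3,4,12,0,0,0,20],[-0.3,6.5,18,0.5,0,0,30],[-0.3,9,24,1,0,0,40],[-0.3,11.5,30,2,0.4,0.3,50.8],[-0.3,13.5,35.5,3.2,0.4,0.3,50.8],[-0.3,13.5,35.5,3.2,0.4,0.3,50.8],[-0.3,13.5,35.5,3.2,0.4,0.3,50.8],[-0.3,13.5,35.5,3.2,0.4,0.3,50.8]]
  ]
}}

```text
t: 15.58
tool_pos: [0.6353, 0.0688, 0.1401]
tool_rot: [-2.943, 1.098, 0.001]
contact_force: [-0.5, 0.1, 0.4]
opening: 0.0555
```

Run:
```python
from h import *
st();W=ctrl.get_image("wrist");show(W)
s=min(plates(W),key=lambda s:np.hypot(s[0]-.636,s[1]-.067));go([s[0],s[1],.0065],s[2]+90)
```

```text
t 15.57 tcp [0.6353 0.0688 0.1401] jaw yaw -130.9 tilt [-0.     0.001] F [-0.5  0.1  0.4] open 0.0555 q [-0.01  0.15  1.66  0.    1.33  2.28]
centre 0.6357 0.0674 yaw -40.9 size 55x28 px 260,186
centre 0.5509 -0.0620 yaw -11.5 size 57x28 px 447,162
centre 0.6563 -0.0702 yaw 71.1 size 56x28 px 385,49
shift [ 0.12  0.11 13.39] turn [-0.  0.  0.] rows>= 3
```

{"api": "play_rows", "payload": {
  "motion": [
    [[-0.3,0.1,0.1,5,0,0,0],[-0.3,0.1,0.1,10,0,0,0],[-0.3,0.1,0.1,12.5,0,0,0],[-0.3,0.1,0.1,13.4,0,0,0],[-0.3,0.1,0.1,13.4,0,0,0],[1,0.1,0.1,13.4,0,0,0],[1,0.1,0.1,13.4,0,0,0],[1,0.1,0.1,13.4,0,0,0],[1,0.1,0.1,13.4,0,0,0],[1,0.1,0.1,12,0,0,0],[1,0.1,0.1,9,0,0,0],[1,0.1,0.1,6,0,0,0],[1,0.1,0.1,4,0,0,0],[1,0.1,0.1,4,0,0,0],[1,0.1,0.1,4,0,0,0]]
  ],
  "newtons": 80
}}

```text
t: 17.5
tool_pos: [0.6346, 0.0675, 0.099]
tool_rot: [-2.944, 1.097, 0.003]
contact_force: [0.2, 0.6, -1.1]
opening: 0.0362
```

Run:
```python
from h import *
st();weigh();W=ctrl.get_image("wrist");big(W,"pics/w8.png",1.5)
```

```text
t 17.50 tcp [0.6346 0.0675 0.099 ] jaw yaw -130.9 tilt [-0.002  0.001] F [ 0.2  0.6 -1.1] open 0.0362 q [-0.01  0.2   1.69  0.    1.26  2.27]
F [-0.17  0.01 -1.53] sd [0.54 0.37 0.32] torque tool axes [-0.001 -0.001  0.004] sd [0.028 0.036 0.02 ]
```

View pics/w8.png

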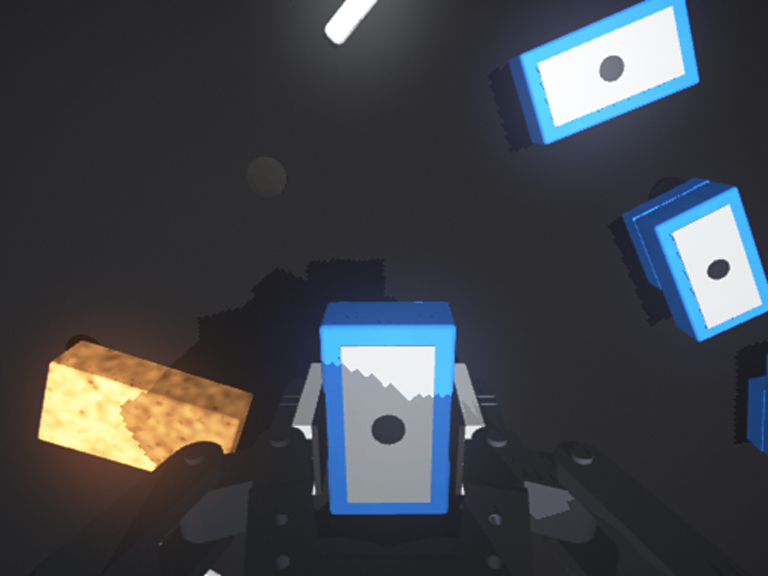

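Stop B weighs 1.5 N, so it is hollow. I'll measure the bin rim (corners in the top view) and take the stop there.

Run:
```python
from h import *
T=ctrl.get_image("top");big(T,"pics/t5.png",5,(320,185,430,260))
S=ctrl.get_image("scene");big(S,"pics/s5.png",6,(110,140,215,205))
```

```text
(no output)
```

View pics/t5.png

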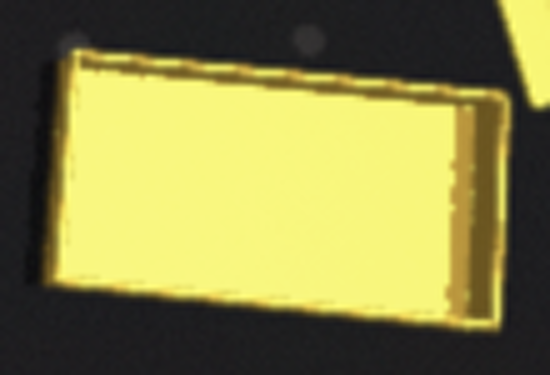

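View pics/s5.png

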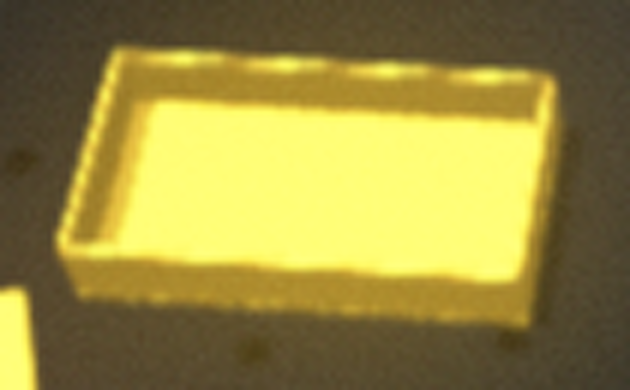

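The bin rim corners are at about (72,50), (508,94), (498,328) and (58,284) in the top zoom, and (115,47), (555,73), (60,240) and (528,283) in the scene zoom.

Run:
```python
from h import *
T=ctrl.get_image("top");S=ctrl.get_image("scene")
t=[onz(T,320+u/5-.4,185+v/5-.4,.05)[:2] for u,v in ((72,50),(508,94),(498,328),(58,284))]
s=[onz(S,110+u/6-.4,140+v/6-.4,.05)[:2] for u,v in ((528,283),(60,240),(115,47),(555,73))]
for n,c in (('T',t),('S',s)):
    c=np.array(c);print(n,np.round(c,4).tolist(),"mean",c.mean(0),"len",np.linalg.norm(c[0]-c[1]),np.linalg.norm(c[1]-c[2]),"ang",np.degrees(np.arctan2(*(c[0]-c[1])[::-1])))
st()
```

```text
T [[0.5717, -0.2084], [0.5368, -0.466], [0.399, -0.4472], [0.4316, -0.1921]] mean [ 0.48476797 -0.32843091] len 0.25994307149445783 0.13909270758438022 ang 82.29260709893077
S [[0.5722, -0.2046], [0.5279, -0.4672], [0.3926, -0.4499], [0.4272, -0.1909]] mean [ 0.47998579 -0.32815619] len 0.2663160816577854 0.13640675331219348 ang 80.43324678515592
t 18.35 tcp [0.6356 0.0675 0.1005] jaw yaw -130.9 tilt [0.001 0.001] F [-0.   0.5 -1.5] open 0.0362 q [-0.01  0.2   1.68  0.    1.26  2.27]
```

The bin centre is about (0.483, −0.328) with its y axis at 82°, and its size checks out as 260×140. I'll carry B to the far slot.

```bash
cat >> h.py <<'E'
B0=np.array([.483,-.328]); bx=np.array([.990,-.139]); by=np.array([.139,.990])
E
python3 - <<'E'
from h import *
p=B0-.07*by;go([*p,.12],82)
E
```

```text
shift [18.15 45.76 -2.  ] turn [ -0.1  -0.  -32.9] rows>= 8
```

{"api": "play_rows", "payload": {
  "motion": [
    [[1,0,0,-2,0,0,0],[1,2,5,-3,0,0,-3],[1,4,10,-3,0,0,-6],[1,6,15,-3,0,0,-9],[1,8,20,-3,0,0,-12],[1,10,25,-3,0,0,-16],[1,12,30,-3,0,0,-20],[1,14,35,-3,0,0,-25],[1,16,40,-2.5,0,0,-30],[1,17.5,44,-2,0,0,-33],[1,18.15,45.7,-2,0,0,-33],[1,18.15,45.7,-2,0,0,-33],[1,18.15,45.7,-2,0,0,-33]]
  ]
}}

```text
t: 19.98
tool_pos: [0.4744, -0.3958, 0.1207]
tool_rot: [-3.133, 0.215, -0.002]
contact_force: [0.4, -0.1, -1.8]
opening: 0.0365
```

Run:
```python
from h import *
st();p=B0-.07*by;go([*p,.015],82)
W=ctrl.get_image("wrist");big(W,"pics/w9.png",1.5)
```

```text
t 19.98 tcp [ 0.4744 -0.3958  0.1207] jaw yaw -97.8 tilt [0.001 0.001] F [ 0.4 -0.1 -1.8] open 0.0365 q [-0.82  0.13  1.73  0.    1.29  0.89]
shift [-0.1   0.18 10.57] turn [-0.1 -0.1  0.2] rows>= 2
```

View pics/w9.png

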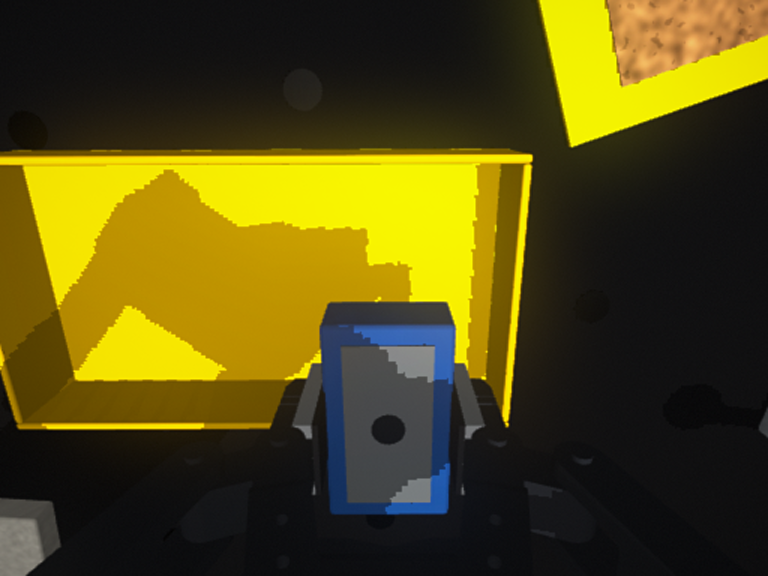

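Run:
```python
from h import *
W=ctrl.get_image("wrist")
for u,v in ((260,152),(150,428),(532,155),(512,420)):
    p=onz(W,u/1.5,v/1.5,.05)[:2]-B0;print(u,v,np.round([p@bx*1000,p@by*1000],1))
```

```text
260 152 [ 73.6 -12.5]
150 428 [-67.6  57.7]
532 155 [  72.8 -130.7]
512 420 [ -62.2 -133.9]
```

The rim in the wrist view agrees with the bin model within 3 mm. I'll lower and release.

{"api": "play_rows", "payload": {
  "motion": [
    [[1,0.1,0,4,0,0,0],[1,0.2,0,8,0,0,0],[1,0.2,0,9.7,0,0,0],[1,0.2,0,10.5,0,0,0],[1,0.2,0,10.6,0,0,0],[1,0.2,0,10.6,0,0,0],[-0.3,0.2,0,10.6,0,0,0],[-0.3,0.2,0,10.6,0,0,0],[-0.3,0.2,0,10.6,0,0,0],[-0.3,0.2,0,7,0,0,0],[-0.3,0.2,0,2,0,0,0],[-0.3,0.2,0,-4,0,0,0],[-0.3,0.2,0,-4,0,0,0]]
  ]
}}

```text
t: 21.7
tool_pos: [0.4793, -0.3988, 0.1682]
tool_rot: [3.126, -0.213, 0.017]
contact_force: [-0.2, -0.1, -0.2]
opening: 0.0557
```

Run:
```python
from h import *
st();T=ctrl.get_image("top");show(T);W=ctrl.get_image("wrist");print();show(W)
go([.551,-.061,.14],79)
```

```text
t 21.70 tcp [ 0.4793 -0.3988  0.1682] jaw yaw -97.8 tilt [ 0.01  -0.009] F [-0.2 -0.1 -0.2] open 0.0557 q [-0.81  0.09  1.68  0.    1.36  0.89]
centre 0.4433 0.3995 yaw 8.9 size 60x32 px 136,243
centre 0.4413 -0.0650 yaw -28.7 size 60x31 px 288,240
centre 0.5518 -0.0598 yaw -11.3 size 61x32 px 285,203
centre 0.6568 -0.0680 yaw 70.9 size 59x33 px 286,170

shift [  2.81 -34.21   2.14] turn [ 0.  -0.1  3.2] rows>= 6
```

Next is stop D.

{"api": "play_rows", "payload": {
  "motion": [
    [[-0.3,0.5,-6,0,0,0,1],[-0.3,1,-12,0,0,0,2],[-0.3,1.5,-18,0.5,0,0,3.2],[-0.3,2,-24,1,0,0,3.2],[-0.3,2.5,-30,1.5,0,0,3.2],[-0.3,2.8,-34.2,2.1,0,0,3.2],[-0.3,2.8,-34.2,2.1,0,0,3.2],[-0.3,2.8,-34.2,2.1,0,0,3.2]]
  ]
}}

```text
t: 22.8
tool_pos: [0.5499, -0.0613, 0.1388]
tool_rot: [3.127, -0.301, -0.001]
contact_force: [-0.1, 0.0, 0.1]
opening: 0.0553
```

Run:
```python
from h import *
st();W=ctrl.get_image("wrist");show(W);big(W,"pics/w10.png",1.5)
s=min(plates(W),key=lambda s:np.hypot(s[0]-.551,s[1]+.061));go([s[0],s[1],.0065],s[2]+90)
T=ctrl.get_image("top");big(T,"pics/t6.png",1.5)
```

```text
t 22.80 tcp [ 0.5499 -0.0613  0.1388] jaw yaw -101.0 tilt [-0.001 -0.   ] F [-0.1  0.   0.1] open 0.0553 q [-0.25 -0.04  1.87 -0.    1.32  1.52]
centre 0.4397 -0.0663 yaw -28.4 size 57x28 px 286,296
centre 0.5515 -0.0612 yaw -11.5 size 55x28 px 258,186
centre 0.6569 -0.0696 yaw 71.2 size 56x27 px 241,49
shift [ 0.12 -0.1  13.28] turn [ 0.  -0.   0.5] rows>= 3
```

View pics/w10.png

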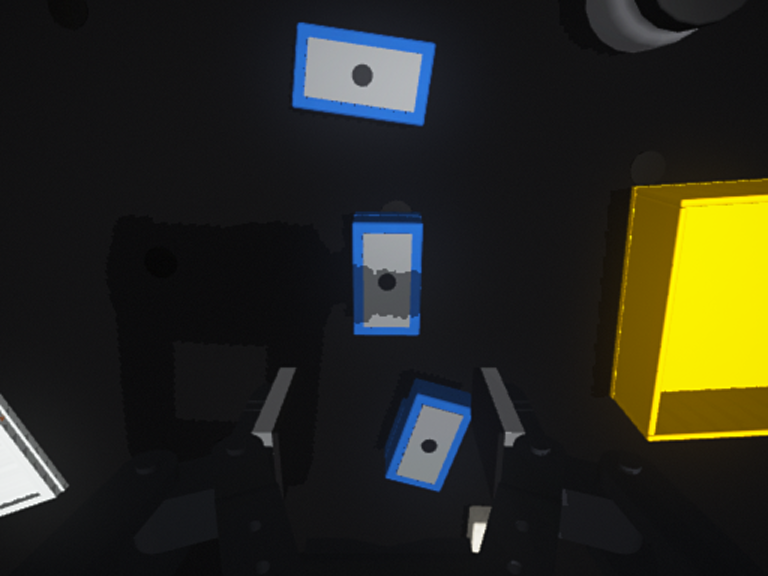

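View pics/t6.png

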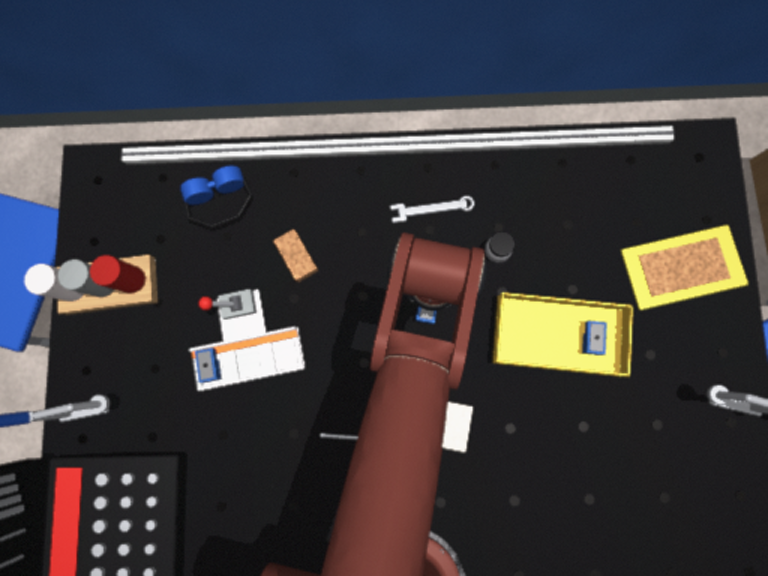

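B lies in the bin at (596,337) and A in the rack at (207,366), and stop D is under the tool at (387,281). I'll grip and lift D.

{"api": "play_rows", "payload": {
  "motion": [
    [[-0.3,0.1,-0.1,5,0,0,0.5],[-0.3,0.1,-0.1,10,0,0,0.5],[-0.3,0.1,-0.1,12.4,0,0,0.5],[-0.3,0.1,-0.1,13.3,0,0,0.5],[-0.3,0.1,-0.1,13.3,0,0,0.5],[1,0.1,-0.1,13.3,0,0,0.5],[1,0.1,-0.1,13.3,0,0,0.5],[1,0.1,-0.1,13.3,0,0,0.5],[1,0.1,-0.1,13.3,0,0,0.5],[1,0.1,-0.1,12,0,0,0.5],[1,0.1,-0.1,9,0,0,0.5],[1,0.1,-0.1,6,0,0,0.5],[1,0.1,-0.1,4,0,0,0.5],[1,0.1,-0.1,4,0,0,0.5],[1,0.1,-0.1,4,0,0,0.5]]
  ],
  "newtons": 80
}}

```text
t: 24.78
tool_pos: [0.5507, -0.0612, 0.0984]
tool_rot: [3.125, -0.317, -0.002]
contact_force: [-0.2, -0.9, -1.7]
opening: 0.0362
```

Run:
```python
from h import *
st();weigh(16);W=ctrl.get_image("wrist");big(W,"pics/w11.png",1.5)
```

```text
t 24.77 tcp [ 0.5507 -0.0612  0.0984] jaw yaw -101.6 tilt [-0.001 -0.   ] F [-0.2 -0.9 -1.7] open 0.0362 q [-0.24  0.01  1.89 -0.    1.24  1.53]
F [ 0.11 -0.06 -1.39] sd [0.51 0.41 0.43] torque tool axes [ 0.003 -0.003 -0.   ] sd [0.029 0.028 0.031]
```

View pics/w11.png

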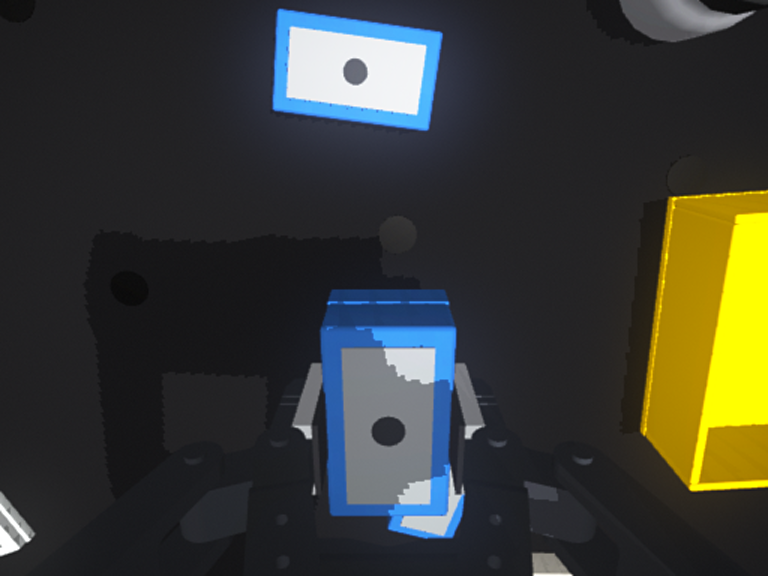

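Stop D weighs 1.4 N, so it is hollow and goes to the bin's middle slot.

Run:
```python
from h import *
p=B0+.003*bx+.008*by;go([*p,.12],82)
```

```text
shift [-1.12 26.68 -2.02] turn [ 0.  -0.1 -3.6] rows>= 5
```

{"api": "play_rows", "payload": {
  "motion": [
    [[1,0,2,-2.5,0,0,0],[1,-0.2,6.5,-3,0,0,-1],[1,-0.4,11,-3,0,0,-2],[1,-0.6,16,-3,0,0,-3],[1,-0.8,21,-3,0,0,-3.6],[1,-1,25,-2.5,0,0,-3.6],[1,-1.1,26.7,-2,0,0,-3.6],[1,-1.1,26.7,0,0,0,-3.6],[1,-1.1,26.7,4,0,0,-3.6],[1,-1.1,26.7,7,0,0,-3.6],[1,-1.1,26.7,8.2,0,0,-3.6],[1,-1.1,26.7,8.5,0,0,-3.6],[1,-1.1,26.7,8.6,0,0,-3.6],[1,-1.1,26.7,8.6,0,0,-3.6]]
  ]
}}

```text
t: 27.38
tool_pos: [0.4883, -0.3214, 0.0152]
tool_rot: [3.132, -0.218, 0.005]
contact_force: [0.5, 0.3, -1.2]
opening: 0.0364
```

Run:
```python
from h import *
st()
```

```text
t 27.38 tcp [ 0.4883 -0.3214  0.0152] jaw yaw -98.0 tilt [ 0.003 -0.002] F [ 0.5  0.3 -1.2] open 0.0364 q [-0.71  0.19  1.86  0.    1.1   1.  ]
```

Now I'll release D and go up towards stop C at (0.657, −0.070).

{"api": "play_rows", "payload": {
  "motion": [
    [[1,0,0,0.2,0,0,0],[-0.3,0,0,0.2,0,0,0],[-0.3,0,0,0.2,0,0,0],[-0.3,0,0,0.2,0,0,0],[-0.3,0,0,-4,0,0,0],[-0.3,0,0,-9,0,0,0],[-0.3,0,0,-14,0,0,0],[-0.3,0,0,-14,0,0,0]]
  ]
}}

```text
t: 28.38
tool_pos: [0.4906, -0.3234, 0.1616]
tool_rot: [3.125, -0.218, 0.019]
contact_force: [-0.8, 0.0, -0.2]
opening: 0.0558
```

Run:
```python
from h import *
st();show(ctrl.get_image("top"));print();show(ctrl.get_image("scene"));go([.657,-.07,.14],-19);go([.657,-.07,.14],161)
```

```text
t 28.38 tcp [ 0.4906 -0.3234  0.1616] jaw yaw -98.0 tilt [ 0.011 -0.009] F [-0.8  0.  -0.2] open 0.0558 q [-0.71  0.01  1.78  0.    1.34  1.  ]
centre 0.4433 0.3995 yaw 8.9 size 60x32 px 136,243
centre 0.4410 -0.0656 yaw -28.7 size 60x32 px 288,240
centre 0.6568 -0.0680 yaw 70.9 size 59x33 px 286,170

centre 0.6524 -0.0698 yaw 70.6 size 60x34 px 239,208
centre 0.4364 -0.0672 yaw -24.4 size 63x35 px 238,155
shift [ 13.24 -27.23   1.57] turn [  0.3  -0.1 -79. ] rows>= 8
shift [ 13.24 -27.23   1.57] turn [  0.3  -0.1 -79. ] rows>= 8
```

{"api": "play_rows", "payload": {
  "motion": [
    [[-0.3,1,-3,0,0,0,-10],[-0.3,3,-8,0,0,0,-20],[-0.3,6,-13,0.3,0,0,-30],[-0.3,9,-18,0.6,0,0,-40],[-0.3,11,-23,1,0,0,-50],[-0.3,13.2,-27.2,1.6,0.3,0,-60],[-0.3,13.2,-27.2,1.6,0.3,0,-70],[-0.3,13.2,-27.2,1.6,0.3,-0.1,-79],[-0.3,13.2,-27.2,1.6,0.3,-0.1,-79],[-0.3,13.2,-27.2,1.6,0.3,-0.1,-79]]
  ]
}}

```text
t: 29.72
tool_pos: [0.6558, -0.0702, 0.1382]
tool_rot: [-2.558, -1.821, 0.002]
contact_force: [0.2, -0.7, 0.1]
opening: 0.0556
```

Run:
```python
from h import *
st();W=ctrl.get_image("wrist");show(W)
s=min(plates(W),key=lambda s:np.hypot(s[0]-.657,s[1]+.07));go([s[0],s[1],.0065],s[2]+90)
```

```text
t 29.73 tcp [ 0.6558 -0.0702  0.1382] jaw yaw -19.1 tilt [-0.002  0.001] F [ 0.2 -0.7  0.1] open 0.0556 q [-0.22  0.2   1.61  0.    1.33  0.11]
centre 0.6564 -0.0707 yaw 72.2 size 57x37 px 262,186
shift [-0.02  0.08 13.22] turn [-0.1 -0.  -1.3] rows>= 3
```

The 57×37 size is unusual, so I'll look before descending.

Run:
```python
from h import *
W=ctrl.get_image("wrist");show(W);big(W,"pics/w12.png",1.5)
```

```text
centre 0.6557 -0.0727 yaw 71.0 size 60x37 px 257,193
```

View pics/w12.png

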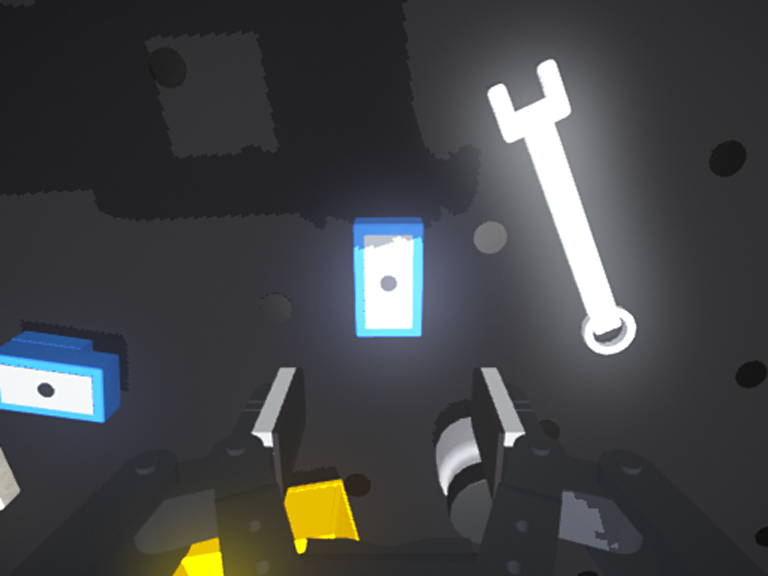

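Stop C is centred at (388,283). The highlight just bloomed, and the dot agrees with (0.6565, −0.0705). The jar and wrench are clear of the fingers, so I'll grip.

{"api": "play_rows", "payload": {
  "motion": [
    [[-0.3,0,0,5,0,0,0],[-0.3,0,0,10,0,0,0],[-0.3,0,0,12.4,0,0,0],[-0.3,0,0,13.2,0,0,0],[-0.3,0,0,13.2,0,0,0],[1,0,0,13.2,0,0,0],[1,0,0,13.2,0,0,0],[1,0,0,13.2,0,0,0],[1,0,0,13.2,0,0,0],[1,0,0,12,0,0,0],[1,0,0,9,0,0,0],[1,0,0,6,0,0,0],[1,0,0,4,0,0,0],[1,0,0,4,0,0,0],[1,0,0,4,0,0,0]]
  ],
  "newtons": 80
}}

```text
t: 31.7
tool_pos: [0.6549, -0.0701, 0.0973]
tool_rot: [-2.556, -1.821, 0.004]
contact_force: [0.7, -0.5, -6.3]
opening: 0.0365
```

Run:
```python
from h import *
st();weigh(20);W=ctrl.get_image("wrist");big(W,"pics/w13.png",1.5)
```

```text
t 31.70 tcp [ 0.6549 -0.0701  0.0973] jaw yaw -19.1 tilt [-0.004  0.001] F [ 0.7 -0.5 -6.3] open 0.0365 q [-0.22  0.24  1.63  0.    1.27  0.11]
F [ 0.   -0.27 -5.81] sd [0.6  0.53 0.51] torque tool axes [-0.006  0.006  0.003] sd [0.032 0.02  0.027]
```

View pics/w13.png

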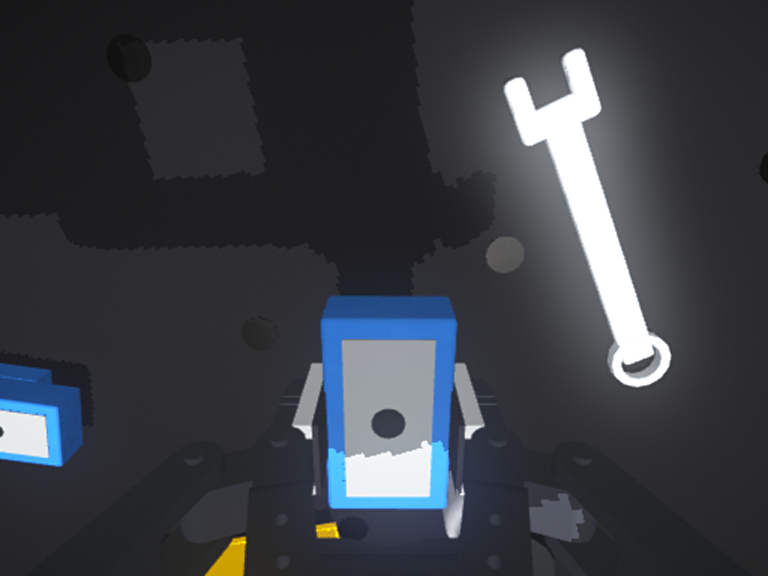

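Stop C weighs 5.8 N, so it is solid. The short end face (22 px) says its step is at tool +x, and the dot shows the stop about 2 mm ahead of the TCP. It goes to the middle pocket.

Run:
```python
from h import *
p=P1-.002*ex;st();go([*p,.09],-80.1);go([*p,.05],-80.1)
```

```text
t 32.75 tcp [ 0.6561 -0.0704  0.099 ] jaw yaw -19.1 tilt [-0.001  0.   ] F [ 0.5  0.1 -5.5] open 0.0363 q [-0.22  0.24  1.63  0.    1.27  0.11]
shift [ 29.96 -31.79   0.94] turn [-0.1  0.  61. ] rows>= 7
shift [ 29.96 -31.79   4.94] turn [-0.1  0.  61. ] rows>= 8
```

{"api": "play_rows", "payload": {
  "motion": [
    [[1,2,-2,-1,0,0,5],[1,5,-5.5,-1.5,0,0,11],[1,8,-8.5,-1.5,0,0,17],[1,11,-12,-1.5,0,0,23],[1,14,-15,-1.5,0,0,29],[1,17,-18,-1.5,0,0,35],[1,20,-21.5,-1.5,0,0,41],[1,23,-24.5,-1.5,0,0,47],[1,26,-27.5,-1,0,0,53],[1,28.5,-30.5,0,0,0,58],[1,30,-31.8,1,0,0,61],[1,30,-31.8,2,0,0,61],[1,30,-31.8,4,0,0,61],[1,30,-31.8,5,0,0,61],[1,30,-31.8,5,0,0,61],[1,30,-31.8,5,0,0,61]]
  ]
}}

```text
t: 34.75
tool_pos: [0.4541, 0.3169, 0.0498]
tool_rot: [-3.129, -0.271, 0.0]
contact_force: [0.0, -0.8, -6.2]
opening: 0.0362
```

Run:
```python
from h import *
p=P1-.002*ex;st();go([*p,.0125],-80.1)
W=ctrl.get_image("wrist");big(W,"pics/w14.png",1.5)
```

```text
t 34.75 tcp [0.4541 0.3169 0.0498] jaw yaw -80.1 tilt [-0.     0.001] F [ 0.  -0.8 -6.2] open 0.0362 q [0.47 0.07 1.92 0.   1.15 1.87]
shift [-0.06  0.02  3.73] turn [-0.  0. -0.] rows>= 1
```

View pics/w14.png

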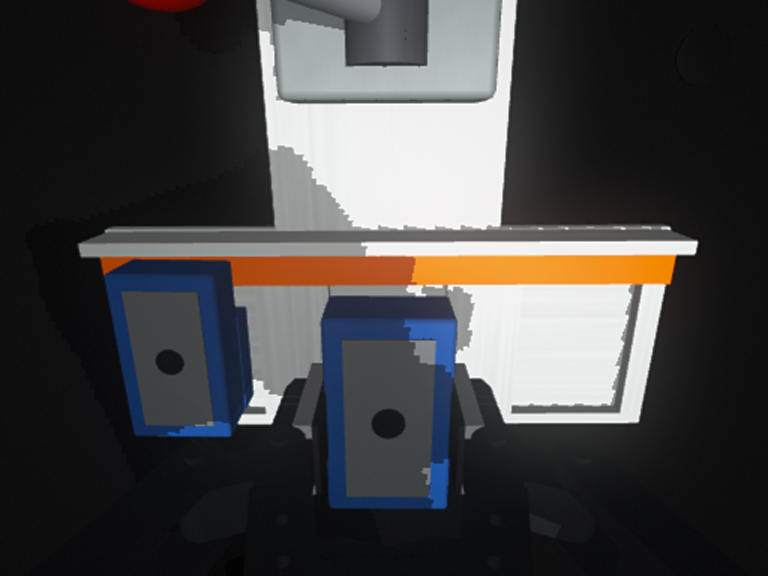

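This view even shows A's side face with its cut-out at the rail end, seated. C is aligned, so I'll lower it while feeling.

{"api": "play_rows", "payload": {
  "motion": [
    [[1,0,0,0.8,0,0,0],[1,0,0,1.6,0,0,0],[1,0,0,2.2,0,0,0],[1,0,0,2.6,0,0,0],[1,0,0,2.9,0,0,0],[1,0,0,3.1,0,0,0],[1,0,0,3.3,0,0,0],[1,0,0,3.3,0,0,0]]
  ]
}}

```text
t: 35.8
tool_pos: [0.4543, 0.3171, 0.0171]
tool_rot: [-3.129, -0.271, -0.001]
contact_force: [0.6, 0.4, -6.2]
opening: 0.0363
```

No rail contact at z=0.0171 (a blocked stop would touch at about 0.022). I'll carry on to the floor.

{"api": "play_rows", "payload": {
  "motion": [
    [[1,0,0,0.15,0,0,0],[1,0,0,0.3,0,0,0],[1,0,0,0.4,0,0,0],[1,0,0,0.4,0,0,0]]
  ]
}}

```text
t: 36.3
tool_pos: [0.4546, 0.3173, 0.0155]
tool_rot: [-3.129, -0.271, 0.001]
contact_force: [-6.5, -3.9, 10.2]
opening: 0.0365
```

{"api": "play_rows", "payload": {
  "motion": [
    [[1,0,0,0,0,0,0],[-0.3,0,0,0,0,0,0],[-0.3,0,0,0,0,0,0],[-0.3,0,0,0,0,0,0],[-0.3,0,0,-3,0,0,0],[-0.3,0,0,-8,0,0,0],[-0.3,0,0,-13,0,0,0],[-0.3,0,0,-16,0,0,0],[-0.3,0,0,-16,0,0,0],[-0.3,0,0,-16,0,0,0]]
  ]
}}

```text
t: 37.55
tool_pos: [0.454, 0.3169, 0.1741]
tool_rot: [3.13, 0.271, -0.003]
contact_force: [-0.1, -0.1, -0.9]
opening: 0.0554
```

Run:
```python
from h import *
st();W=ctrl.get_image("wrist");big(W,"pics/w15.png",1.5)
for z in (.038,.047):
  for s in plates(W,z): print(z,"centre %.4f %.4f yaw %.1f size %.1fx%.1f"%s[:5], "rack", np.round(1000*np.array([ (np.array(s[:2])-P1)@ex,(np.array(s[:2])-P1)@ey]),1))
show(ctrl.get_image("top"))
```

```text
t 37.55 tcp [0.454  0.3169 0.1741] jaw yaw -80.1 tilt [-0.002 -0.   ] F [-0.1 -0.1 -0.9] open 0.0554 q [ 0.47 -0.07  1.84  0.    1.38  1.87]
0.038 centre 0.4558 0.3171 yaw 9.0 size 55.9x27.6 rack [0.3 0.1]
0.038 centre 0.4432 0.3951 yaw 9.1 size 55.7x27.8 rack [ 1.3 79. ]
0.047 centre 0.4584 0.3176 yaw 9.0 size 54.1x26.7 rack [3.  0.1]
0.047 centre 0.4462 0.3931 yaw 9.1 size 53.9x26.9 rack [ 3.9 76.5]
centre 0.4407 -0.0647 yaw -28.7 size 58x31 px 288,240
```

View pics/w15.png

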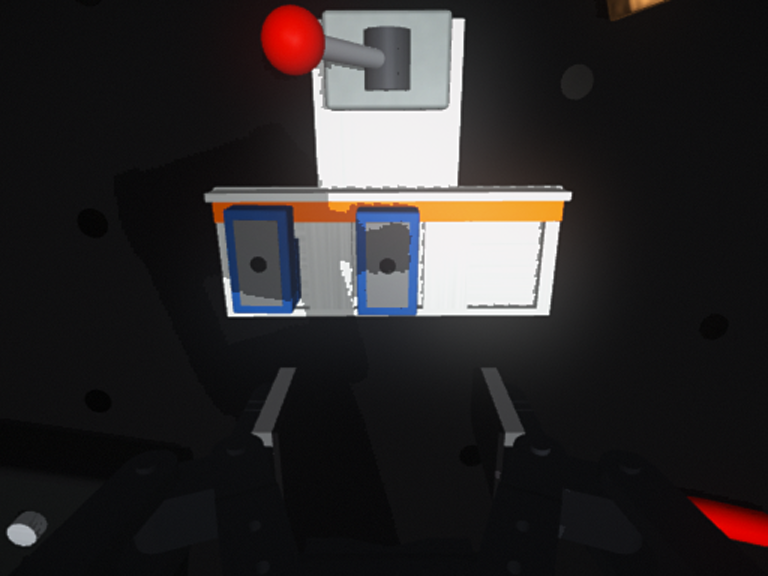

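Both stops are in the rack and seated. Last is stop E at (0.440, −0.065).

Run:
```python
from h import *
go([.440,-.066,.14],61.3)
```

```text
shift [-7.91 37.46  3.37] turn [ 0.1  0.2 38.6] rows>= 7
```

{"api": "play_rows", "payload": {
  "motion": [
    [[-0.3,-1,5,0,0,0,6],[-0.3,-2.2,11,0.5,0,0,12],[-0.3,-3.5,17,1,0,0,18],[-0.3,-5,23,1.5,0,0,24],[-0.3,-6.3,29,2,0,0,30],[-0.3,-7.9,34.5,3,0,0.2,36],[-0.3,-7.9,37.5,3.4,0,0.2,38.6],[-0.3,-7.9,37.5,3.4,0,0.2,38.6],[-0.3,-7.9,37.5,3.4,0,0.2,38.6]]
  ]
}}

```text
t: 38.78
tool_pos: [0.4396, -0.0657, 0.1387]
tool_rot: [3.042, -0.777, -0.003]
contact_force: [0.4, 0.3, 1.2]
opening: 0.0553
```

Run:
```python
from h import *
st();W=ctrl.get_image("wrist");show(W);big(W,"pics/w16.png",1.5)
s=min(plates(W),key=lambda s:np.hypot(s[0]-.44,s[1]+.066));go([s[0],s[1],.0065],s[2]+90)
```

```text
t 38.77 tcp [ 0.4396 -0.0657  0.1387] jaw yaw -118.7 tilt [-0.002 -0.001] F [0.4 0.3 1.2] open 0.0553 q [-0.32 -0.33  2.11 -0.    1.36  1.76]
centre 0.4411 -0.0662 yaw -28.3 size 55x27 px 258,186
shift [ 0.16 -0.02 13.25] turn [ 0.1  0.1 -0.3] rows>= 3
```

View pics/w16.png

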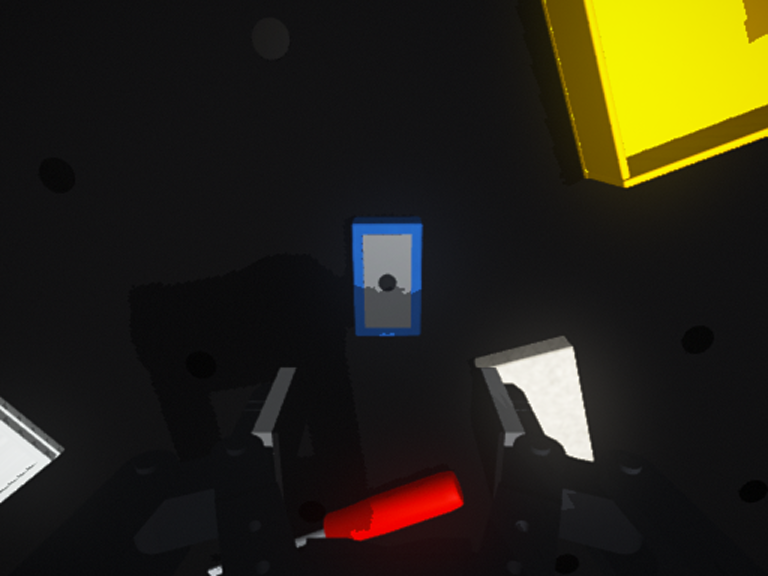

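Stop E is centred at (387,282), and the white pad and screwdriver are clear. I'll grip and lift.

{"api": "play_rows", "payload": {
  "motion": [
    [[-0.3,0.1,0,5,0,0,0],[-0.3,0.1,0,10,0,0,0],[-0.3,0.1,0,12.4,0,0,0],[-0.3,0.1,0,13.2,0,0,0],[-0.3,0.1,0,13.2,0,0,0],[1,0.1,0,13.2,0,0,0],[1,0.1,0,13.2,0,0,0],[1,0.1,0,13.2,0,0,0],[1,0.1,0,13.2,0,0,0],[1,0.1,0,12,0,0,0],[1,0.1,0,9,0,0,0],[1,0.1,0,6,0,0,0],[1,0.1,0,4,0,0,0],[1,0.1,0,4,0,0,0],[1,0.1,0,4,0,0,0]]
  ],
  "newtons": 80
}}

```text
t: 40.7
tool_pos: [0.4398, -0.0657, 0.0981]
tool_rot: [3.043, -0.776, -0.005]
contact_force: [-0.4, -0.6, -1.6]
opening: 0.0366
```

Run:
```python
from h import *
st();weigh(20);W=ctrl.get_image("wrist");big(W,"pics/w17.png",1.5)
```

```text
t 40.70 tcp [ 0.4398 -0.0657  0.0981] jaw yaw -118.6 tilt [-0.003 -0.001] F [-0.4 -0.6 -1.6] open 0.0366 q [-0.31 -0.27  2.14 -0.    1.27  1.76]
F [ 0.02  0.05 -1.39] sd [0.52 0.43 0.6 ] torque tool axes [0.01  0.011 0.002] sd [0.029 0.018 0.026]
```

View pics/w17.png

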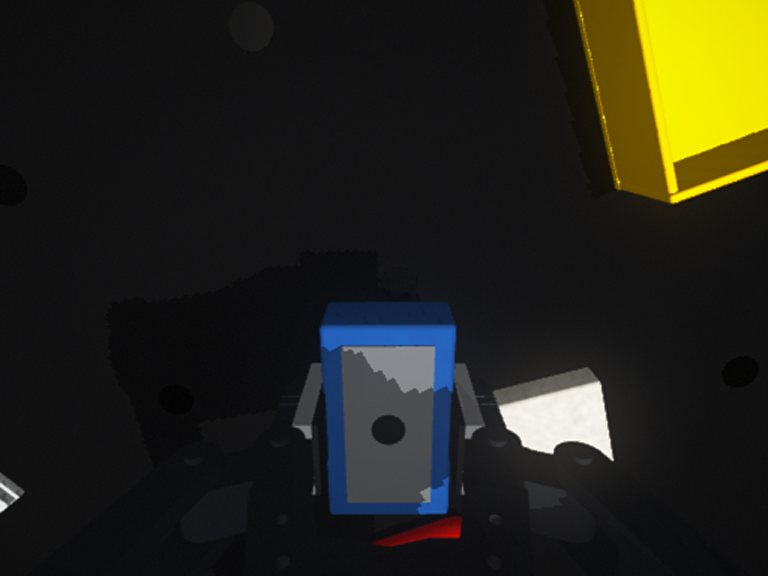

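Stop E weighs 1.4 N, so it is hollow and goes to the near slot of the bin.

Run:
```python
from h import *
p=B0+.003*bx+.074*by;print(p);st();go([*p,.12],82)
```

```text
[ 0.496256 -0.255157]
t 41.75 tcp [ 0.4406 -0.066   0.099 ] jaw yaw -118.6 tilt [-0.002 -0.001] F [ 0.9 -0.4 -1.5] open 0.0364 q [-0.31 -0.27  2.14 -0.    1.28  1.76]
shift [13.94 13.95 -2.09] turn [  0.1   0.1 -20.6] rows>= 4
```

{"api": "play_rows", "payload": {
  "motion": [
    [[1,1,1,-2.5,0,0,-3],[1,4,4,-3,0,0,-7],[1,7,7,-3,0,0,-12],[1,10,10,-3,0,0,-17],[1,13,13,-2.5,0,0,-20.6],[1,13.9,13.9,-2,0,0,-20.6],[1,13.9,13.9,-2,0,0,-20.6],[1,13.9,13.9,-2,0,0,-20.6]]
  ]
}}

```text
t: 42.75
tool_pos: [0.4958, -0.2534, 0.1189]
tool_rot: [3.133, -0.218, -0.004]
contact_force: [-0.4, 0.6, -1.7]
opening: 0.0365
```

Run:
```python
from h import *
p=B0+.003*bx+.074*by;st();go([*p,.014],82)
W=ctrl.get_image("wrist");big(W,"pics/w18.png",1.5)
```

```text
t 42.75 tcp [ 0.4958 -0.2534  0.1189] jaw yaw -98.0 tilt [-0.002 -0.   ] F [-0.4  0.6 -1.7] open 0.0365 q [-0.61 -0.01  1.87 -0.    1.28  1.11]
shift [ 0.09  0.16 10.49] turn [0.  0.1 0. ] rows>= 2
```

View pics/w18.png

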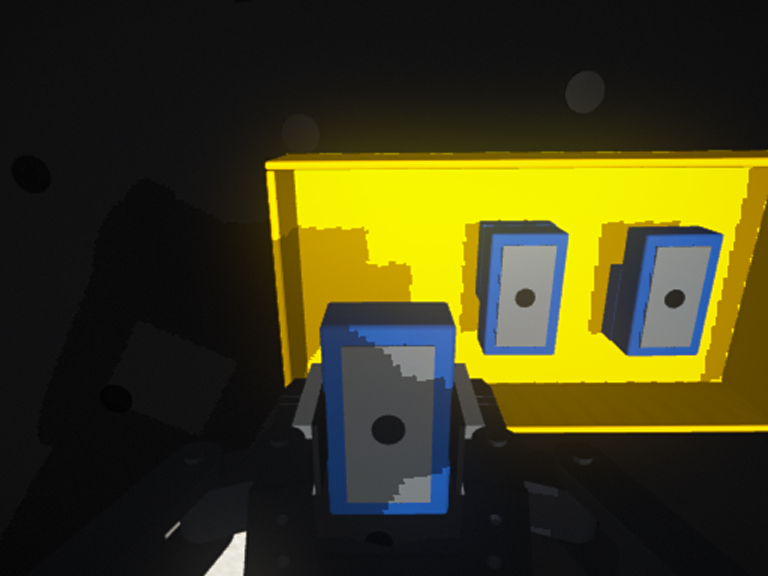

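The other two hollow stops lie flat in the bin at (525,298) and (675,298), and this slot is clear.

{"api": "play_rows", "payload": {
  "motion": [
    [[1,0.1,0.15,4,0,0,0],[1,0.1,0.15,8,0,0,0],[1,0.1,0.15,9.7,0,0,0],[1,0.1,0.15,10.4,0,0,0],[1,0.1,0.15,10.5,0,0,0],[1,0.1,0.15,10.5,0,0,0],[-0.3,0.1,0.15,10.5,0,0,0],[-0.3,0.1,0.15,10.5,0,0,0],[-0.3,0.1,0.15,10.5,0,0,0],[-0.3,0.1,0.15,7,0,0,0],[-0.3,0.1,0.15,2,0,0,0],[-0.3,0.1,0.15,-4,0,0,0],[-0.3,0.1,0.15,-6,0,0,0],[-0.3,0.1,0.15,-6,0,0,0]]
  ]
}}

```text
t: 44.55
tool_pos: [0.4977, -0.2555, 0.181]
tool_rot: [3.131, -0.218, 0.002]
contact_force: [-0.2, 0.5, 0.5]
opening: 0.0556
```

Run:
```python
from h import *
st();T=ctrl.get_image("top");show(T);big(T,"pics/t7.png",1.5)
go([*(P1+.078*ey),.17],9.9)
```

```text
t 44.55 tcp [ 0.4977 -0.2555  0.181 ] jaw yaw -98.0 tilt [ 0.001 -0.003] F [-0.2  0.5  0.5] open 0.0556 q [-0.61 -0.07  1.82 -0.    1.39  1.1 ]
centre 0.4433 0.3995 yaw 8.9 size 60x32 px 136,243
centre 0.4562 0.3216 yaw 9.3 size 61x32 px 162,238
shift [-14.37 -63.48   0.83] turn [ 0.1  0.1 72.1] rows>= 11
```

View pics/t7.png

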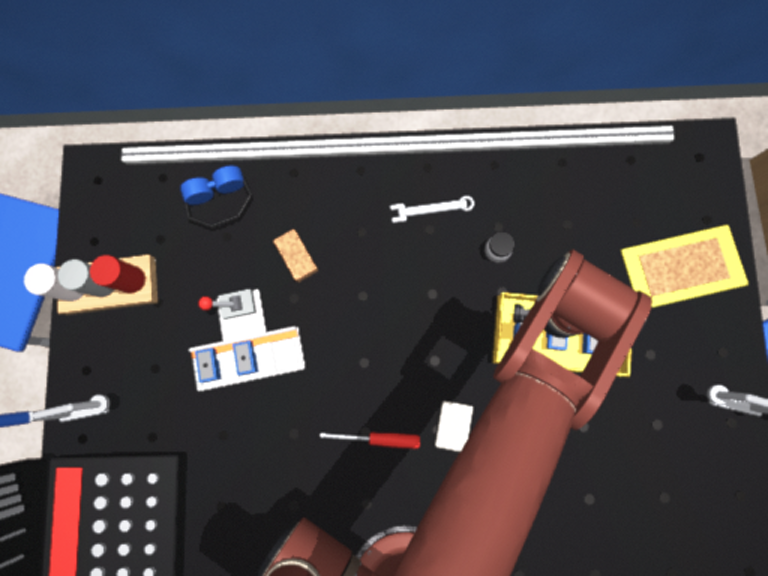

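All five are placed. Before locking, I'll check the seating of both solid stops by touching each one's ends with the shut fingertips; a seated top is at z=0.038.

Run:
```python
from h import *
go([*(P1+.022*ex),.10],-80.1)
```

```text
shift [ -9.87 -56.74   7.83] turn [  0.    0.1 -17.9] rows>= 10
```

{"api": "play_rows", "payload": {
  "motion": [
    [[1,-1,-5.5,0,0,0,-2],[1,-2,-11,0,0,0,-4],[1,-3,-17,0,0,0,-6],[1,-4,-23,0,0,0,-8],[1,-5,-29,0,0,0,-10],[1,-6,-35,0,0,0,-12],[1,-7,-41,0,0,0,-14],[1,-8,-47,0,0,0,-16],[1,-9,-52.5,2,0,0,-17.9],[1,-9.9,-56.7,6,0,0,-17.9],[1,-9.9,-56.7,7.8,0,0,-17.9],[1,-9.9,-56.7,9.8,0,0,-17.9],[1,-9.9,-56.7,11.8,0,0,-17.9],[1,-9.9,-56.7,12.8,0,0,-17.9],[1,-9.9,-56.7,12.8,0,0,-17.9]]
  ]
}}

```text
t: 46.48
tool_pos: [0.4766, 0.3196, 0.0496]
tool_rot: [3.129, 0.271, -0.005]
contact_force: [-0.1, -0.1, 0.3]
opening: -0.0002
```

Run:
```python
from h import *
o=st();print([(o["tool_pos"][:2]-P1)@ex*1000,(o["tool_pos"][:2]-P1)@ey*1000])
```

```text
t 46.48 tcp [0.4766 0.3196 0.0496] jaw yaw -80.1 tilt [-0.003 -0.001] F [-0.1 -0.1  0.3] open -0.0002 q [0.46 0.12 1.87 0.   1.16 1.86]
[np.float64(21.26116940254156), np.float64(-1.0663520830471542)]
```

{"api": "play_rows", "payload": {
  "motion": [
    [[1,0,0,0.4,0,0,0],[1,0,0,0.8,0,0,0],[1,0,0,1.0,0,0,0],[1,0,0,1.2,0,0,0],[1,0,0,1.3,0,0,0],[1,0,0,1.3,0,0,0]]
  ]
}}

```text
t: 47.22
tool_pos: [0.4774, 0.3199, 0.0377]
tool_rot: [3.129, 0.271, -0.003]
contact_force: [-0.4, -1.7, 4.7]
opening: 0.0001
```

{"api": "play_rows", "payload": {
  "motion": [
    [[1,0,0,-1,0,0,0],[1,-4.2,0,-1,0,0,0],[1,-4.2,0,-1,0,0,0],[1,-4.2,0,-0.5,0,0,0],[1,-4.2,0,-0.2,0,0,0],[1,-4.2,0,0,0,0,0],[1,-4.2,0,0,0,0,0]]
  ]
}}

```text
t: 48.1
tool_pos: [0.4367, 0.3128, 0.0381]
tool_rot: [3.13, 0.27, -0.002]
contact_force: [0.1, -0.6, 1.0]
opening: 0.0002
```

C's top is flat at 0.038 at both ends, so it is seated. Now A.

{"api": "play_rows", "payload": {
  "motion": [
    [[1,0,0,-1.5,0,0,0],[1,0,-4,-1.5,0,0,0],[1,0,-7.8,-1.5,0,0,0],[1,0,-7.8,-1.5,0,0,0],[1,0,-7.8,-0.8,0,0,0],[1,0,-7.8,-0.4,0,0,0],[1,0,-7.8,-0.1,0,0,0],[1,0,-7.8,0.1,0,0,0],[1,0,-7.8,0.1,0,0,0]]
  ]
}}

```text
t: 49.22
tool_pos: [0.4233, 0.3889, 0.038]
tool_rot: [3.128, 0.27, -0.004]
contact_force: [-3.3, -4.4, 7.6]
opening: -0.0
```

{"api": "play_rows", "payload": {
  "motion": [
    [[1,0,0,-1,0,0,0],[1,4.2,0,-1,0,0,0],[1,4.2,0,-1,0,0,0],[1,4.2,0,-0.5,0,0,0],[1,4.2,0,-0.2,0,0,0],[1,4.2,0,0.1,0,0,0],[1,4.2,0,0.1,0,0,0]]
  ]
}}

```text
t: 50.1
tool_pos: [0.4647, 0.396, 0.0377]
tool_rot: [3.128, 0.27, -0.003]
contact_force: [-0.2, -1.4, 4.8]
opening: 0.0001
```

A's top is at 0.038 at both ends too, so it is seated. I'll rise and go to the +y side of the lever.

Run:
```python
from h import *
pv=P1+.115*ex;p=pv+.078*ey;print(p);st();go([*p,.2],9.9)
```

```text
[0.5553771  0.41361037]
t 50.10 tcp [0.4647 0.396  0.0377] jaw yaw -80.1 tilt [-0.002 -0.002] F [-0.2 -1.4  4.8] open 0.0001 q [ 0.58  0.21  1.78 -0.    1.15  1.98]
shift [  9.19  -0.14 -16.25] turn [ 0.2  0.  90. ] rows>= 9
```

{"api": "play_rows", "payload": {
  "motion": [
    [[1,0,0,-5,0,0,0],[1,0,0,-11,0,0,-10],[1,2,0,-16,0,0,-20],[1,6,0,-16.2,0,0,-30],[1,9.2,0,-16.2,0,0,-40],[1,9.2,0,-16.2,0,0,-50],[1,9.2,0,-16.2,0,0,-60],[1,9.2,0,-16.2,0,0,-70],[1,9.2,0,-16.2,0,0,-80],[1,9.2,0,-16.2,0,0,-90],[1,9.2,0,-16.2,0,0,-90],[1,9.2,0,-16.2,0,0,-90]]
  ]
}}

```text
t: 51.6
tool_pos: [0.5554, 0.4122, 0.1991]
tool_rot: [-2.025, -2.402, 0.006]
contact_force: [0.5, 0.3, -0.7]
opening: -0.0002
```

Run:
```python
from h import *
pv=P1+.115*ex;p=pv+.078*ey;st();go([*p,.086],9.9)
T=ctrl.get_image("top");S=ctrl.get_image("scene");W=ctrl.get_image("wrist");big(W,"pics/w19.png",1.5)
```

```text
t 51.60 tcp [0.5554 0.4122 0.1991] jaw yaw 9.7 tilt [-0.002 -0.003] F [ 0.5  0.3 -0.7] open -0.0002 q [ 0.53  0.23  1.47 -0.    1.44  0.36]
shift [ 0.16  0.06 11.31] turn [-0.2  0.1 -0.2] rows>= 2
```

View pics/w19.png

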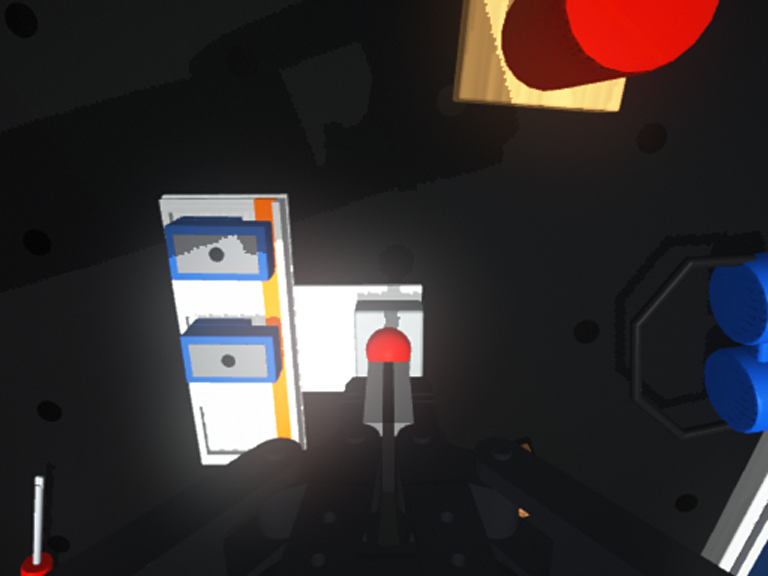

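The ball appears just at the fingertips at (388,345). I'll check clearance to it and to the red bottle at the upper right.

Run:
```python
from h import *
W=ctrl.get_image("wrist");T=ctrl.get_image("top");S=ctrl.get_image("scene")
print("ball proj (zoomed)",np.array(proj(W,[.562,.3745,.102]))*1.5)
for z in (.05,.1,.15): print(z,"bottle top",onz(T,70,182,z)[:2],"scene",onz(S,435,178,z)[:2])
```

```text
ball proj (zoomed) [387.14315873 351.81882466]
0.05 bottle top [0.63755549 0.60822408] scene [0.5847037  0.59588551]
0.1 bottle top [0.62734376 0.58013119] scene [0.61631038 0.56942634]
0.15 bottle top [0.61713204 0.5520383 ] scene [0.64791706 0.54296717]
```

The ball projection agrees with the measured position and the bottle is clear. I'll lower and push along tool −x.

{"api": "play_rows", "payload": {
  "motion": [
    [[1,0.1,0,5.5,0,0,0],[1,0.1,0,11.3,0,0,0],[1,0.1,0,11.3,0,0,0],[1,0.1,0,11.3,0,0,0],[1,-1,0,11.3,0,0,0],[1,-2,0,11.3,0,0,0],[1,-3,0,11.3,0,0,0],[1,-4,0,11.3,0,0,0],[1,-5,0,11.3,0,0,0],[1,-6,0,11.3,0,0,0],[1,-6.7,0,11.3,0,0,0],[1,-7.4,0,11.3,0,0,0],[1,-8,0,11.3,0,0,0],[1,-8.6,0,11.3,0,0,0],[1,-8.9,0,11.3,0,0,0],[1,-8.9,0,11.3,0,0,0]]
  ]
}}

```text
t: 53.9
tool_pos: [0.5708, 0.3239, 0.0868]
tool_rot: [2.022, 2.403, -0.005]
contact_force: [0.3, -0.0, 0.4]
opening: 0.0002
```

{"api": "play_rows", "payload": {
  "motion": [
    [[1,-0.2,0,0,0,0,0],[1,-0.4,0,0,0,0,0],[1,-0.6,0,0,0,0,0],[1,-0.6,0,0,0,0,0]]
  ]
}}

```text
t: 54.4
tool_pos: [0.571, 0.3226, 0.087]
tool_rot: [-2.019, -2.4, -0.006]
contact_force: [-1.4, 15.4, -3.4]
opening: 0.0
```

The lever is at its end stop (15 N). I'll back off, rise and check everything.

{"api": "play_rows", "payload": {
  "motion": [
    [[1,1.5,0,0,0,0,0],[1,2.5,0,0,0,0,0],[1,2.5,0,-6,0,0,0],[1,2.5,-6,-12,0,0,0],[1,0,-8,-17,0,0,0],[1,0,-8,-19,0,0,0],[1,0,-8,-19,0,0,0]]
  ]
}}

```text
t: 55.28
tool_pos: [0.4939, 0.3081, 0.2819]
tool_rot: [-2.022, -2.403, -0.017]
contact_force: [-0.0, 0.5, 0.2]
opening: 0.0002
```

Run:
```python
from h import *
st();W=ctrl.get_image("wrist");big(W,"pics/w20.png",1.5);T=ctrl.get_image("top");S=ctrl.get_image("scene");big(T,"pics/t8.png",1.5);show(T);big(S,"pics/s8.png",1.5)
def red(im,box):
    m=cv2.inRange(hsv(im),(0,150,80),(6,255,255))|cv2.inRange(hsv(im),(172,150,80),(180,255,255))
    mm=np.zeros_like(m);mm[box[1]:box[3],box[0]:box[2]]=m[box[1]:box[3],box[0]:box[2]]
    M=cv2.moments(mm,True);return M['m10']/(M['m00']+1e-9),M['m01']/(M['m00']+1e-9)
b=red(S,(335,145,380,195));print(b,[np.round(proj(S,[*(P1+.115*ex+y*ey),.098]),1) for y in (-.038,.038)])
```

```text
t 55.27 tcp [0.4939 0.3081 0.2819] jaw yaw 9.8 tilt [0.006 0.009] F [-0.   0.5  0.2] open 0.0002 q [ 0.43 -0.08  1.66  0.01  1.55  0.25]
centre 0.4559 0.3215 yaw 9.3 size 60x32 px 162,238
(350.0416666520816, 170.83333332621527) [array([350.1, 172. ]), array([372. , 167.6])]
```

View pics/w20.png

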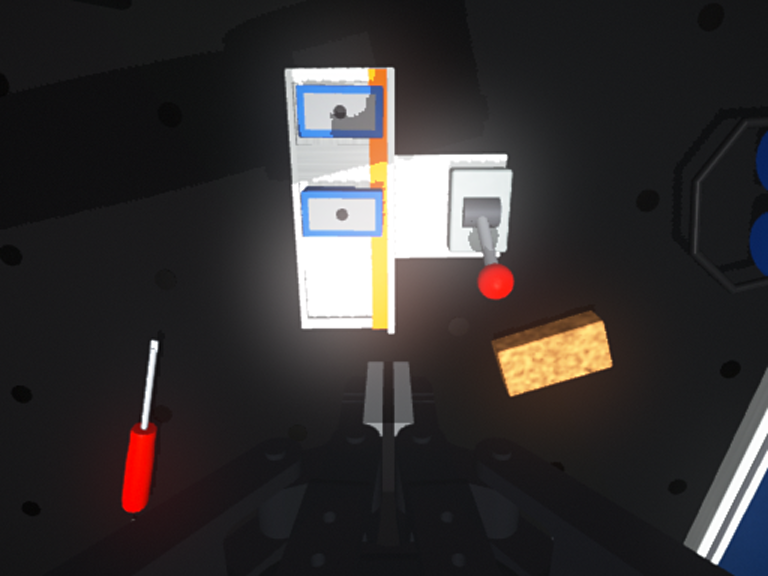

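View pics/s8.png

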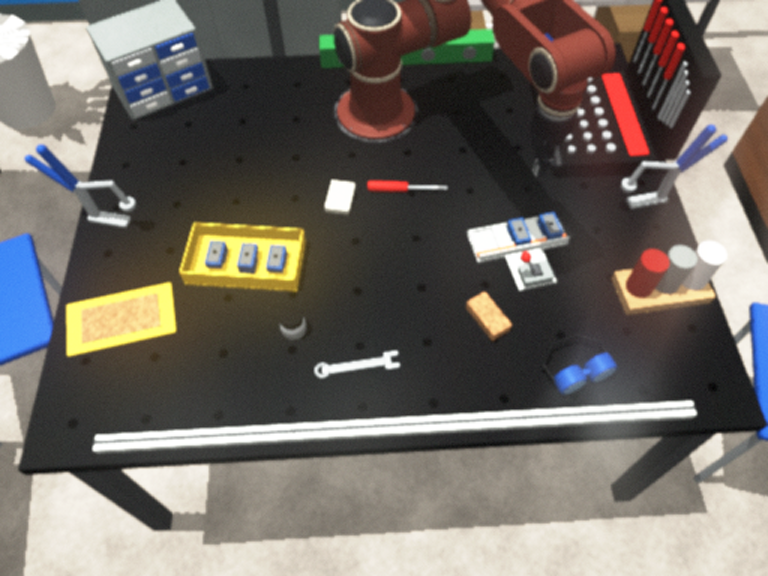

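View pics/t8.png

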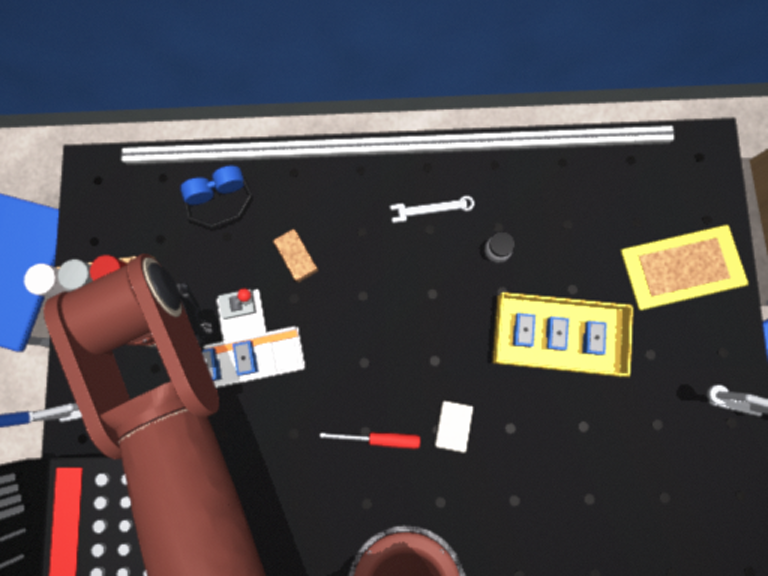

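The wrist and scene views show the lever locked, with the ball at scene px (350,171) against (350,172) expected. The three hollow stops are in the bin and the two solid ones in the rack, and the bystanders haven't moved. I'll hand the job in.

Run:
```python
from h import *
print(np.abs(ctrl.get_obs()["dq"]).max());print(ctrl.finish_job())
```

```text
0.017105033884495805
the job is handed in; nothing more can be done
None
```

The job is done and handed in at about 55 s, well under the 210 s limit; the hand-in gives no verdict.

- **Unlocking:** I pushed the lever to its end stop first, and the force rose to about 12 N there.
- **Weighing:** only five stops were on the bench, and I lifted each one. Two are solid (5.6 and 5.8 N) and three are hollow (1.4, 1.4 and 1.5 N).
- **Hollow stops:** all three lie in the yellow bin, side by side.
- **Solid stops:** each has its own pocket, the +y one and the middle one, with the stepped end over the rail. Neither needed turning round.
- **Seating:** I touched both ends of each solid stop with the shut fingertips. The tops were at 0.0377 to 0.0381 m, against 0.038 m for fully down.
- **Locking:** I pushed the lever back to its end stop (about 15 N). Its ball is within about 1 px of the fully locked position in the scene view.
- **Bystanders:** the wrench, jar and cork block look unmoved in the last pictures.

One reading disagreed. While I lowered the two solid stops, contact came 1 to 3 mm higher than expected, with some sideways force, probably from a slight tilt in the grip. The touch check after release showed both flat and fully down. I noticed no slackened grip and no knocked stop.

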